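# Turn the case carousel to the green bay and load the green case from a tight row

### The job

Turn the carousel by its crank until the bay with the green marker stands in the loading opening. Then tip the green-labelled parts case forward by its top out of the tight row until it leans on the rack's sloping front, take hold of it and lower it, without letting it drop, into that bay so that it stands upright and fully down there, the bay still in the opening. Leave the other two cases standing in the rack and do not disturb the jar, the mug or the aerosol can.

Things in the scene. Friction and masses are not known exactly. Their poses are not given: they have to be found in the camera images.
- housing: the carousel's still housing, fixed to the bench: grey drum 390 mm across with a clear roof (top at 206 mm) that leaves only the front segment open; it ends at a steel bar (top at 209 mm, black pointer) 52 mm in front of the axis. Wall of 190 mm radius from 75 degrees either side of the front backward. Origin on the axis at bench height; own -x points out of the loading opening, z up.
- carousel (a joint): angle of the turntable in the housing in rad, growing counter-clockwise seen from above. The green bay stands exactly in the loading opening at 0 and at 6.283; the turntable can turn from -1.2 to 7.5 and starts between 0.8 and 5.4. Friction keeps it where it is left (about 3 N at the crank).
- crank (a point): middle of the crank's upright black knob, 17 to 21 mm thick, 39 mm high (top at z = 266 mm), which revolves freely on its pin, 60 mm from the carousel's axis, opposite to the green bay. Below its arm a white disc of 43 mm radius (top at 219 mm) turns along, with a coloured dot over each bay: counter-clockwise green, red, yellow, black, white.
- green_bay (a point): centre of the green-marked bay's floor, 118 mm from the axis, 22 mm above the bench; turns with the turntable, own -x points outward. A bay is a radial channel 40 mm wide between two fins whose tops flare to 54 mm at 74 mm above the floor, 123 mm long from the hub (56 mm from the axis) to the coloured plate at its outer end (18 mm high). Red and black bays hold fixed cases.
- load_point (a point): fixed point of the housing: where the centre of the green bay's floor lies when that bay stands exactly in the loading opening. A case is let down there from above, its narrow front side outward; own -x points out of the opening, z up.
- rack: white sheet-metal tip-forward rack fixed to the bench. Origin under the middle of the row at bench height; own -x is its front, z up. Floor at 4 mm. Three cases stand side by side along its y, 36 mm apart (3 mm gaps). The rear stop at x = 61 mm is only 40 mm high (above it the cases' rear sides are free); side walls up to 72 mm high.
- rack_apron (a point): foot of the rack's sloping front apron, at floor level; the apron rises from here and slopes forward at 40 degrees from vertical for 88 mm. A case tipped about its lower front edge overbalances at about 33 degrees and comes to rest on the apron at 40 to 45 degrees, its foot staying on the rack's floor. Axes as the rack.
- case_green: blue parts case with a fixed clear lid, 0.2 to 0.3 kg, standing on a short end: 169 mm tall, 109 mm deep (118 over the lid's lip), 33 mm thick; green labels on top and high on the narrow front side. Its place in the row varies. Origin on a large side, halfway up; own x from front (-54 mm) to rear (+55), y up (-84.5 to +84.5), z through the thickness (0 to 33).
- case_green_foot (a point): middle of the green case's lower short end (its foot); axes as the case
- case_green_top (a point): middle of the green case's upper short end (its top); axes as the case
- case_yellow: flat parts case exactly like the green one but with a yellow label, standing in the same row; origin and axes as the green case
- case_white: flat parts case exactly like the green one but with a white label, standing in the same row; origin and axes as the green case
- jar: clear jar with grey lid, 82 mm across, 177 mm tall, standing behind the work; origin under its centre
- mug: white mug, 83 mm across and 86 mm tall, behind and right of the rack; origin under it
- aerosol: white spray can, 54 mm across, 181 mm tall, right of the rack; origin under its centre

How it is judged:
On the way, in this order (a step that is already met when the one before it is completed fails the run):
1. the green bay stands in the loading opening, the crank let go, before the case is taken out (horizontal distance between green_bay and load_point below 0.014 m and contact force between the fingers and carousel below 0.1 N and angle between case_green's own y axis and vertical below 0.15 rad and horizontal distance between case_green and rack below 0.075 m and height (world z) of case_green below 0.11 m), for 0.2 s.
2. the green case, its foot still in the rack, is tipped forward by its top out of the row and leans on the apron (angle between case_green's own y axis and vertical above 0.56 rad and z of case_green_foot in the frame of rack below 0.065 m and horizontal distance between case_green_foot and rack below 0.08 m and contact force between case_green and rack above 0.3 N), for 0.2 s.
3. the case is set down in the green bay while it is still held (horizontal distance between case_green_foot and green_bay below 0.014 m and z of case_green_foot in the frame of green_bay below 0.006 m and angle between case_green's own y axis and vertical below 0.12 rad and contact force between the fingers and case_green above 0.5 N), for 0.1 s.
At the end, for the whole second after the job is handed in: The green case stands let go and at rest in the green bay (foot within 14 mm of its centre, 6 mm of its floor, within 7 degrees of upright), which is within 14 mm of its place in the loading opening; the yellow and white cases stand in the rack within 9 degrees of upright (horizontal distance between case_green_foot and green_bay below 0.014 m and z of case_green_foot in the frame of green_bay below 0.006 m and angle between case_green's own y axis and vertical below 0.12 rad and horizontal distance between green_bay and load_point below 0.014 m and linear speed of case_green below 0.02 m/s and angle between each of case_yellow, case_white's own y axis and vertical below 0.15 rad and horizontal distance between each of case_yellow, case_white and rack below 0.075 m and height (world z) of each of case_yellow, case_white below 0.11 m); the robot touches nothing.
It fails at once if the yellow or white case is tipped over (by more than about 29 degrees) (angle between any of case_yellow, case_white's own y axis and vertical above 0.5 rad).
It fails at once if the jar, mug or aerosol can is shifted by more than 3 cm (distance of any of jar, mug, aerosol from where it was at the start of the episode above 0.03 m).
It also fails if it takes over 70 s, if anything falls off the work surface, if the arm or the gripper's body presses on something with over 40 N, if the wrist force passes 120 N, or if a joint passes its speed limit or range.

### The arm

A 7-joint arm with a two-finger parallel gripper is mounted at the origin on a cart in front of the work surface, level with it; the furniture and walls round the work are solid. World frame = base frame: x ahead of the robot, y to its left, z up, the work surface at z = 0. Lengths are in m, angles in rad, forces in N, time in s.
With the tool pointing down it reaches from about 0.4 to 0.85 m from the base axis. Payload 4.5 kg.
Tool frame: the origin (TCP) lies on the centre line of the jaws, within the pads' length; the fingertips stand 11 mm ahead of it and the grasp point (between the pads) lies 8 mm behind it; z points along the fingers, y is the line along which they close (so a half turn about z gives the same grasp; the last joint's range is limited). The gripper opens to 88 mm and grips with 3 to 60 N. Pads are 18 mm wide; open, the fingers measure 123 mm over their backs; the gripper's body (75 mm by 187 mm) begins 45 mm behind the grasp point.
Start: joints at [-1.214, 0.689, -0.195, 1.565, 0.157, 0.902, -0.215], TCP at [0.198, 0.593, 0.25] pointing down, gripper open.
Joint ranges: [-3.01, 3.01], [-0.46, 2.08], [-1.47, 1.51], [0.13, 2.56], [-1, 4.14], [0.04, 2.09], [-2.66, 2.66]. Speed limits (rad/s): [2.57, 2.57, 3.14, 3.14, 3.14, 3.14, 3.14].

### API

Orientations are given as a unit quaternion [x, y, z, w].
In Python, from plant import * gives the robot as it stands. The module is installed in compiled form; this text tells all that it offers.
- The arm moves only by the tool send_rows, never from a script. Its argument "motion" is a list of rows, each an object of numbers: "x", "y", "z": the shift along the tool's x, y, z in cm; "rx", "ry", "rz": the turn, a rotation vector about the tool's x, y, z in rad; "jaw": the finger opening in cm, from 0 to 8.81. In form: [{"x": .., "y": .., "z": .., "rx": .., "ry": .., "rz": .., "jaw": ..}, ...]. A call has exactly 5 rows; each row shifts and turns the commanded pose from where the row before left it, along the tool's axes as they then stand; what a row does not reach is not made up. A row lasts 1/10 s, in which the tool goes at most 50 mm and 8.59 degrees, less where a joint would pass 70% of its speed; a pose out of reach is approached as far as the arm can. A call is refused whole if a number of a shift passes 5 or a number of a turn 0.15, either way. A call with a gripper value outside its range is refused whole. The fingers move at their own pace and stop on an object; "grip_force" is the grip in N (left out, the last holds). Time passes only in rows, so rows that do not move let the fingers close, or fill a call up. It gives the time, the measured TCP pose, the force, the opening and the grip force at its end, in the units of the state.
- get_state(): the state, without advancing time (a new reading comes with each control period).
- snapshot(name): name is "scene" or "top" or "wrist"; returns a dict with "img" (400x640x3 uint8, red, green, blue), "vertical_fov" (degrees; the focal length in pixels is half the picture's height over the tangent of half this angle, whatever the lens; pixels are square), "cx", "cy" (the principal point, pixels), "extrinsics" (4x4, takes a point from camera to world coordinates). Camera axes: x right, y up, looking along -z (the intrinsics and any distortion apply to the point x, -y, -z); pixel columns grow to the right and rows downward; lengths in m; the calibration is good to about 2 mm. A picture is of the moment at which its call begins. There is no depth.
- finish_job(): hands the job in; it is judged then, once.
The state is a dict: "clock": time; "q": joint angles; "qd": joint speeds; "joint_torque": joint torques, N m; "tool_pos": TCP position; "eef_rot": TCP orientation; "contact_force": force on the tool from outside, world axes, zero at the start; "moment": the same for the moment, N m; "opening": opening from 0.0 (shut) to 1.0 (fully open); "finger_force": force on a finger pad.
Only numpy, scipy, OpenCV 4.12 (cv2) and the standard library are available. Lean on these libraries where they do the work, as an engineer would, in place of code of your own. Each camera call takes 0.05 s, during which the arm holds its last target. There are 200 camera calls.

## Working session

There is one attempt and no reset: what is moved stays moved. The work goes in short steps, Python scripts to look and compute and a tool call to move; the robot and the scene stay as the last step left them, time stands still between calls to the robot, and variables do not carry over. Pictures are saved under pics/ and viewed, at most 10 in all, crops included, and the job is handed in when it is done.

Besides the shell and the picture viewer there is one more tool, called after "Call:" as name([rows], argument=value, ...), one row to a line, values as JSON. send_rows: Moves the arm, as the interface text tells. Its arguments: {"type":"object","properties":{"motion":{"type":"array"},"grip_force":{"type":"number"}},"required":["motion"]}

```bash
mkdir -p pics
cat > h.py <<'E'
from plant import *
import numpy as np, cv2, json
from scipy.spatial.transform import Rotation as R
def snap(n,f):
    s=snapshot(n); cv2.imwrite('pics/'+f+'.png',s['img'][:,:,::-1]); np.savez('pics/'+f+'.npz',**{k:v for k,v in s.items()}); return s
def load(f):
    return dict(np.load('pics/'+f+'.npz',allow_pickle=True))
def ray(s,u,v):
    f=200/np.tan(np.radians(float(s['vertical_fov']))/2)
    E=np.array(s['extrinsics']); d=np.array([(u-s['cx'])/f,-(v-s['cy'])/f,-1.],float)
    return E[:3,3],E[:3,:3]@d
def onz(s,u,v,z):
    o,d=ray(s,u,v); return o+d*(z-o[2])/d[2]
def st():
    s=get_state(); r=R.from_quat(s['eef_rot']).as_matrix()
    print(round(s['clock'],2),'p',np.round(s['tool_pos'],4),'x',np.round(r[:,0],3),'y',np.round(r[:,1],3),'z',np.round(r[:,2],3),'F',np.round(s['contact_force'],1),'op',round(s['opening'],3),s['finger_force'],'q',np.round(s['q'],2))
    return s
E
python3 - <<'E'
from h import *
st()
for n in ['scene','top','wrist']:
    s=snap(n,n+'0'); print(n,s['vertical_fov'],s['cx'],s['cy'],[k for k in s],np.round(s['extrinsics'],3).tolist())
E
```

```text
0.0 p [0.1981 0.5921 0.2489] x [-0.948  0.317 -0.   ] y [ 0.317  0.948 -0.002] z [-0.    -0.002 -1.   ] F [ 0.4  0.  -0.6] op 0.997 0.0 q [-1.21  0.69 -0.19  1.57  0.16  0.9  -0.22]
scene 47.39904208720476 317.4259229456401 197.97910750115105 ['img', 'vertical_fov', 'cx', 'cy', 'extrinsics'] [[0.822, 0.372, -0.432, -0.018], [-0.57, 0.54, -0.619, -0.854], [0.003, 0.755, 0.656, 1.101], [0.0, 0.0, 0.0, 1.0]]
top 54.99457633862563 318.7670152987087 196.61213325033196 ['img', 'vertical_fov', 'cx', 'cy', 'extrinsics'] [[0.341, 0.826, -0.449, 0.05], [-0.94, 0.304, -0.154, -0.173], [0.009, 0.475, 0.88, 1.263], [0.0, 0.0, 0.0, 1.0]]
wrist 68.02350812469264 320.22187809471035 194.11776469113272 ['img', 'vertical_fov', 'cx', 'cy', 'extrinsics'] [[0.318, -0.912, -0.258, 0.132], [0.948, 0.305, 0.089, 0.615], [-0.002, -0.273, 0.962, 0.384], [0.0, 0.0, 0.0, 1.0]]
```

View pics/top0.png

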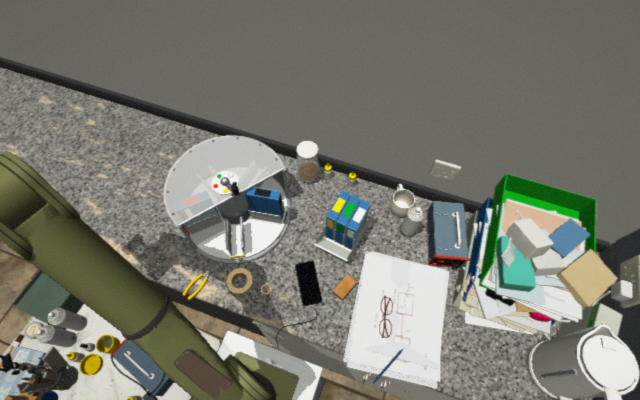

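View pics/scene0.png

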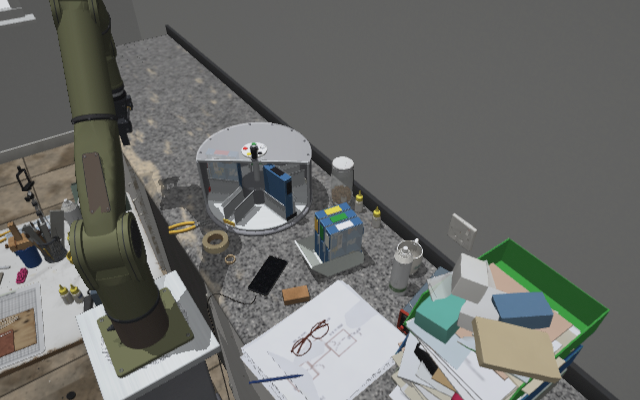

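Top view: carousel hub near (228,185), and the rack with three cases near (346,220), green in the middle. Scene view: disc at (254,149), cases at (338,220). I'll enlarge both.

Run:
```python
import cv2, numpy as np
a=cv2.imread('pics/top0.png'); b=cv2.imread('pics/scene0.png')
A=[a[165:265,165:298],a[185:265,310:416]]; B=[b[115:245,190:320],b[195:285,290:410]]
f=lambda i:cv2.resize(i,(398,298),interpolation=cv2.INTER_CUBIC)
cv2.imwrite('pics/crop1.png',np.vstack([np.hstack([f(A[0]),f(A[1])]),np.hstack([f(B[0]),f(B[1])])]))
```

```text
(no output)
```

View pics/crop1.png

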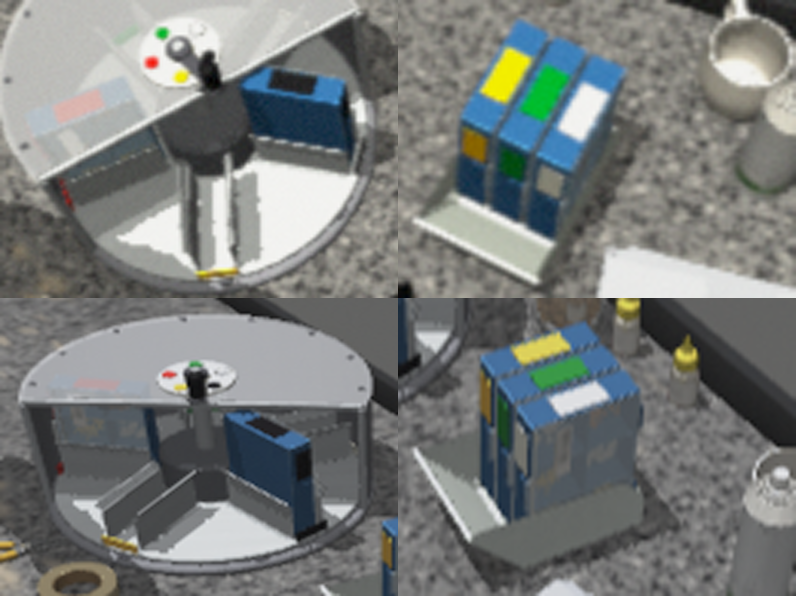

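```bash
cat > m.py <<'E'
from h import *
from scipy.optimize import least_squares
def blobs(img,box,m,amin=4):
    u0,v0,u1,v1=box; sub=m[v0:v1,u0:u1].astype(np.uint8)
    n,l,stt,c=cv2.connectedComponentsWithStats(sub)
    return [(c[i][0]+u0,c[i][1]+v0,stt[i][4]) for i in range(1,n) if stt[i][4]>=amin]
for cam in ['top0','scene0']:
    s=load(cam); im=s['img']; hsv=cv2.cvtColor(im,cv2.COLOR_RGB2HSV); H,S,V=[hsv[:,:,i].astype(int) for i in range(3)]
    boxd=(205,168,240,200) if cam=='top0' else (238,138,272,162)
    boxc=(325,185,372,250) if cam=='top0' else (310,200,368,270)
    col={'green':(H>50)&(H<75)&(S>120),'yellow':(H>20)&(H<35)&(S>120),'red':((H<8)|(H>172))&(S>140),'orange':(H>10)&(H<21)&(S>120)}
    for k,m in col.items():
        for b in blobs(im,boxd,m,3): print(cam,'dot',k,np.round(b,1),np.round(onz(s,b[0],b[1],.219),4))
        for b in blobs(im,boxc,m,8): print(cam,'label',k,np.round(b,1),np.round(onz(s,b[0],b[1],.173),4))
    m=(S<40)&(V>170)
    for b in blobs(im,boxc,m,15): print(cam,'white label',np.round(b,1),np.round(onz(s,b[0],b[1],.173),4))
s=load('top0')
a,b=onz(s,179,225.4,.209),onz(s,285.3,169,.209); print('bar',a,b)
E
python3 m.py
```

```text
top0 dot green [218.9 175.9   8. ] [0.5442 0.333  0.219 ]
top0 label green [348.7 209.6  91. ] [ 0.5957 -0.0869  0.173 ]
top0 label green [340.  228.7  30. ] [ 0.5237 -0.0817  0.173 ]
top0 dot yellow [225.  190.4  16. ] [0.5034 0.2911 0.219 ]
top0 label yellow [338.4 205.  104. ] [ 0.6    -0.0508  0.173 ]
top0 label yellow [330.1 223.6  36. ] [ 0.5294 -0.0474  0.173 ]
top0 dot red [215.5 185.5  12. ] [0.5089 0.3268 0.219 ]
top0 white label [358.9 214.7 109. ] [ 0.5898 -0.1225  0.173 ]
top0 white label [333.2 245.  176. ] [ 0.4658 -0.0795  0.173 ]
scene0 dot green [253.  143.3   3. ] [0.5439 0.3378 0.219 ]
scene0 label green [338.2 217.2  86. ] [ 0.5944 -0.0844  0.173 ]
scene0 label green [321.  231.7  37. ] [ 0.5179 -0.1048  0.173 ]
scene0 dot yellow [248.7 153.6   7. ] [0.5032 0.2927 0.219 ]
scene0 label yellow [332.4 209.9  78. ] [ 0.5992 -0.0488  0.173 ]
scene0 dot red [244.5 148.    4. ] [0.5069 0.3294 0.219 ]
scene0 label orange [316.1 225.6  28. ] [ 0.5204 -0.0763  0.173 ]
scene0 white label [344.  224.9 101. ] [ 0.5888 -0.12    0.173 ]
scene0 white label [317.4 257.3  35. ] [ 0.454  -0.1789  0.173 ]
bar [0.35249009 0.37030254 0.209     ] [0.64663469 0.14830871 0.209     ]
```

Run:
```python
from h import *
t=load('top0'); s=load('scene0')
print('knob top',onz(t,234,188.5,.262),onz(s,254.7,147,.262))
for n,u,v in [('yRL',342.5,190.9),('yFL',327.8,215.1),('wRR',370.5,204.3),('wFR',356.3,228)]: print(n,onz(t,u,v,.173))
print('jar lid',onz(t,306,148,.177),'mug',onz(t,402,190,.086),'aer',onz(t,414,215,.18))
```

```text
knob top [0.49984988 0.24972052 0.262     ] [0.51098104 0.25811966 0.262     ]
yRL [ 0.65338588 -0.04708866  0.173     ]
yFL [ 0.55459379 -0.03099379  0.173     ]
wRR [ 0.6377212  -0.14644824  0.173     ]
wFR [ 0.54329543 -0.12831244  0.173     ]
jar lid [0.76862682 0.12366342 0.177     ] mug [ 0.77741188 -0.23270458  0.086     ] aer [ 0.64479241 -0.28520514  0.18      ]
```

Call:
send_rows([
  {"x": -3,"y": -1.5,"z": -3},
  {"x": -3,"y": -1.5,"z": -3},
  {"x": -4,"y": -2.5},
  {"x": -4,"y": -2.5},
  {"x": -4,"y": -2.5},
])

```text
schema error: expected keys x, y, z, rx, ry, rz, jaw
```

Call:
send_rows([
  {"x": -4,"y": -2.5},
  {"x": -4,"y": -2.5},
  {"x": -4,"y": -2.5},
  {"x": -3,"y": -1.5},
  {},
])

```text
schema error: expected keys x, y, z, rx, ry, rz, jaw
```

Run:
```python
from h import *
st(); snap('wrist','w1')
```

```text
0.15 p [0.1982 0.5923 0.2491] x [-0.948  0.317 -0.   ] y [ 0.317  0.948 -0.001] z [-0.    -0.001 -1.   ] F [-0.2 -0.8 -1. ] op 0.996 0.0 q [-1.21  0.69 -0.19  1.57  0.16  0.9  -0.22]
```

View pics/w1.png

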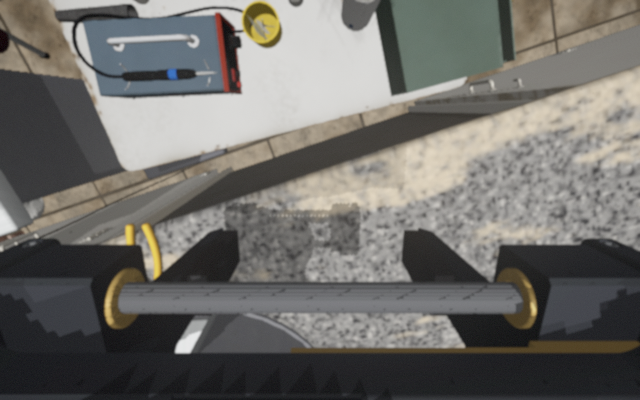

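The wrist view shows only the bench edge and the fingers at the bottom, because the arm hasn't moved: every row needs all its keys.

Call:
send_rows([
  {"x": -3,"y": -1.5,"z": -3,"rx": 0,"ry": 0,"rz": 0,"jaw": 7},
  {"x": -3,"y": -1.5,"z": -3,"rx": 0,"ry": 0,"rz": 0,"jaw": 7},
  {"x": -4,"y": -2.5,"z": 0,"rx": 0,"ry": 0,"rz": 0,"jaw": 7},
  {"x": -4,"y": -2.5,"z": 0,"rx": 0,"ry": 0,"rz": 0,"jaw": 7},
  {"x": -4,"y": -2.5,"z": 0,"rx": 0,"ry": 0,"rz": 0,"jaw": 7},
])

```text
clock: 0.7
tool_pos: [0.3366, 0.4345, 0.3099]
eef_rot: [0.161, 0.987, 0.0, 0.0]
contact_force: [1.1, 0.2, 0.8]
opening: 0.795
finger_force: 0.0
```

Call:
send_rows([
  {"x": -4,"y": -2.5,"z": 0,"rx": 0,"ry": 0,"rz": 0,"jaw": 7},
  {"x": -4,"y": -2.5,"z": 0,"rx": 0,"ry": 0,"rz": 0,"jaw": 7},
  {"x": -4,"y": -2.5,"z": 0,"rx": 0,"ry": 0,"rz": 0,"jaw": 7},
  {"x": -3,"y": -1.5,"z": 0,"rx": 0,"ry": 0,"rz": 0,"jaw": 7},
  {"x": 0,"y": 0,"z": 0,"rx": 0,"ry": 0,"rz": 0,"jaw": 7},
])

```text
clock: 1.2
tool_pos: [0.4535, 0.2975, 0.3094]
eef_rot: [0.166, 0.986, -0.002, 0.001]
contact_force: [-0.4, -0.1, 0.3]
opening: 0.797
finger_force: 0.0
```

Run:
```python
from h import *
s=st(); p=s['tool_pos']; r=R.from_quat(s['eef_rot']).as_matrix(); print('to knob',r.T@(np.array([.504,.253,.243])-p)*100)
```

```text
1.2 p [0.4535 0.2975 0.3094] x [-0.945  0.327 -0.003] y [ 0.327  0.945 -0.003] z [ 0.002 -0.003 -1.   ] F [-0.4 -0.1  0.3] op 0.797 0.0 q [-0.53  0.51 -0.22  1.74  0.14  0.91  0.43]
to knob [-6.2072076  -2.53836054  6.66820894]
```

Call:
send_rows([
  {"x": -3.2,"y": -1.3,"z": 0,"rx": 0,"ry": 0,"rz": 0,"jaw": 6},
  {"x": -3,"y": -1.2,"z": 0,"rx": 0,"ry": 0,"rz": 0,"jaw": 6},
  {"x": 0,"y": 0,"z": 2.2,"rx": 0,"ry": 0,"rz": 0,"jaw": 6},
  {"x": 0,"y": 0,"z": 2.2,"rx": 0,"ry": 0,"rz": 0,"jaw": 6},
  {"x": 0,"y": 0,"z": 2.2,"rx": 0,"ry": 0,"rz": 0,"jaw": 6},
])

```text
clock: 1.7
tool_pos: [0.4998, 0.2605, 0.243]
eef_rot: [0.16, 0.987, 0.0, -0.0]
contact_force: [0.5, 0.5, -0.0]
opening: 0.679
finger_force: 0.0
```

Call:
send_rows([
  {"x": 0,"y": 0,"z": 0,"rx": 0,"ry": 0,"rz": 0,"jaw": 3},
  {"x": 0,"y": 0,"z": 0,"rx": 0,"ry": 0,"rz": 0,"jaw": 1},
  {"x": 0,"y": 0,"z": 0,"rx": 0,"ry": 0,"rz": 0,"jaw": 1},
  {"x": 0,"y": 0,"z": 0,"rx": 0,"ry": 0,"rz": 0,"jaw": 1},
  {"x": 0,"y": 0,"z": 0,"rx": 0,"ry": 0,"rz": 0,"jaw": 1},
], grip_force=10)

```text
clock: 2.2
tool_pos: [0.4996, 0.2565, 0.2445]
eef_rot: [0.161, 0.987, -0.003, -0.0]
contact_force: [-4.4, -10.5, 9.1]
opening: 0.249
finger_force: 6.0
```

```bash
cat > arc.py <<'E'
from h import *
# rows for knob arc about axis c from current angle to goal, in current tool axes
s=st(); p=np.array(s['tool_pos']); r=R.from_quat(s['eef_rot']).as_matrix()
c=np.array([.5305,.306]); a0=np.degrees(np.arctan2(*(p[:2]-c)[::-1]))%360
print('r',np.hypot(*(p[:2]-c)),'ang',a0)
N=15; prev=p[:2]
for a in np.linspace(a0,413,N+1)[1:]:
    t=c+.06*np.array([np.cos(np.radians(a)),np.sin(np.radians(a))]); d=t-prev; prev=t
    print(np.round((r.T@np.r_[d,0])[:2]*100,2).tolist(),end=' ')
E
python3 arc.py; python3 -c "
from h import *
snap('top','top1')
im=cv2.imread('pics/top1.png')[150:270,150:310]; cv2.imwrite('pics/c2.png',cv2.resize(im,(800,600),interpolation=cv2.INTER_CUBIC))"
```

```text
2.2 p [0.4996 0.2565 0.2445] x [-0.948  0.319 -0.   ] y [ 0.319  0.948 -0.006] z [-0.002 -0.006 -1.   ] F [ -4.4 -10.5   9.1] op 0.249 6.042095323791727 q [-0.44  0.61 -0.2   1.76  0.17  0.79  0.52]
r 0.058364952785500884 ang 237.9849378739275
[-1.17, -0.32] [-1.22, 0.09] [-1.17, 0.33] [-1.08, 0.56] [-0.95, 0.77] [-0.77, 0.94] [-0.57, 1.08] [-0.33, 1.17] [-0.09, 1.22] [0.16, 1.21] [0.4, 1.15] [0.62, 1.05] [0.82, 0.9] [0.99, 0.72] [1.11, 0.5]
```

View pics/c2.png

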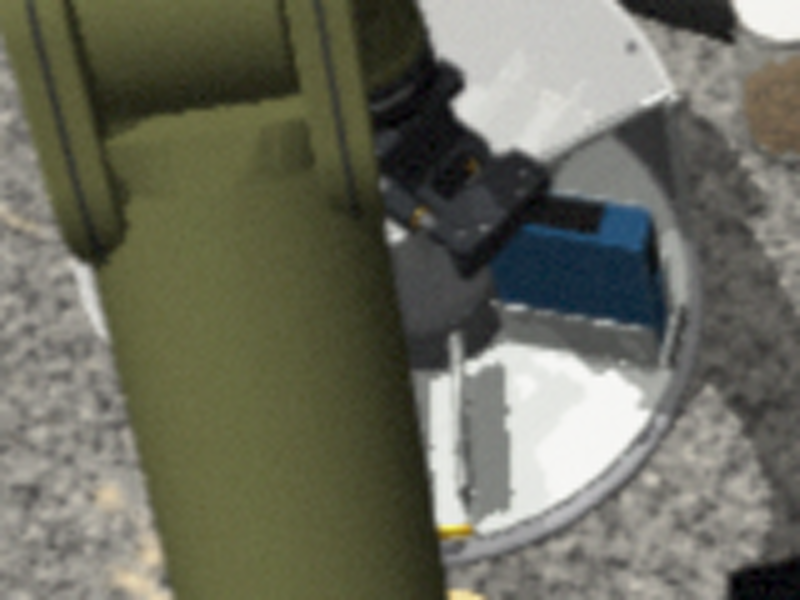

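The gripper now sits over the knob (crop about 470,210) but it binds: opening 22 mm with a sideways load. I'll lift it slightly, recentre and close again.

Call:
send_rows([
  {"x": 0,"y": 0,"z": 0,"rx": 0,"ry": 0,"rz": 0,"jaw": 4.5},
  {"x": -0.3,"y": -0.5,"z": -0.4,"rx": 0,"ry": 0,"rz": 0,"jaw": 4.5},
  {"x": 0,"y": 0,"z": 0,"rx": 0,"ry": 0,"rz": 0,"jaw": 4.5},
  {"x": 0,"y": 0,"z": 0,"rx": 0,"ry": 0,"rz": 0,"jaw": 1},
  {"x": 0,"y": 0,"z": 0,"rx": 0,"ry": 0,"rz": 0,"jaw": 1},
])

```text
clock: 2.75
tool_pos: [0.5015, 0.2545, 0.2478]
eef_rot: [0.161, 0.987, 0.0, 0.0]
contact_force: [0.6, -0.6, 0.6]
opening: 0.335
finger_force: 0.0
```

Call:
send_rows([
  {"x": 0,"y": 0,"z": 0,"rx": 0,"ry": 0,"rz": 0,"jaw": 1},
  {"x": 0,"y": 0,"z": 0,"rx": 0,"ry": 0,"rz": 0,"jaw": 1},
  {"x": 0,"y": 0,"z": 0,"rx": 0,"ry": 0,"rz": 0,"jaw": 1},
  {"x": 0,"y": 0,"z": 0,"rx": 0,"ry": 0,"rz": 0,"jaw": 1},
  {"x": 0,"y": 0,"z": 0,"rx": 0,"ry": 0,"rz": 0,"jaw": 1},
])

```text
clock: 3.25
tool_pos: [0.5014, 0.2543, 0.2477]
eef_rot: [0.161, 0.987, 0.0, -0.0]
contact_force: [-0.2, 1.2, -1.6]
opening: 0.222
finger_force: 10.0
```

```bash
python3 arc.py; python3 -c "
from h import *
snap('scene','sc2')
im=cv2.imread('pics/sc2.png')[90:240,180:380]; cv2.imwrite('pics/c3.png',cv2.resize(im,(800,600),interpolation=cv2.INTER_CUBIC))"
```

```text
3.25 p [0.5014 0.2543 0.2477] x [-0.948  0.317  0.   ] y [0.317 0.948 0.   ] z [-0.  0. -1.] F [-0.2  1.2 -1.6] op 0.222 9.999362685925917 q [-0.43  0.61 -0.21  1.76  0.17  0.79  0.53]
r 0.059319101903985386 ang 240.58878786884003
[-1.18, -0.18] [-1.19, 0.13] [-1.14, 0.37] [-1.05, 0.59] [-0.91, 0.79] [-0.74, 0.95] [-0.53, 1.08] [-0.31, 1.16] [-0.07, 1.2] [0.17, 1.19] [0.41, 1.13] [0.62, 1.03] [0.82, 0.88] [0.98, 0.7] [1.1, 0.49]
```

View pics/c3.png

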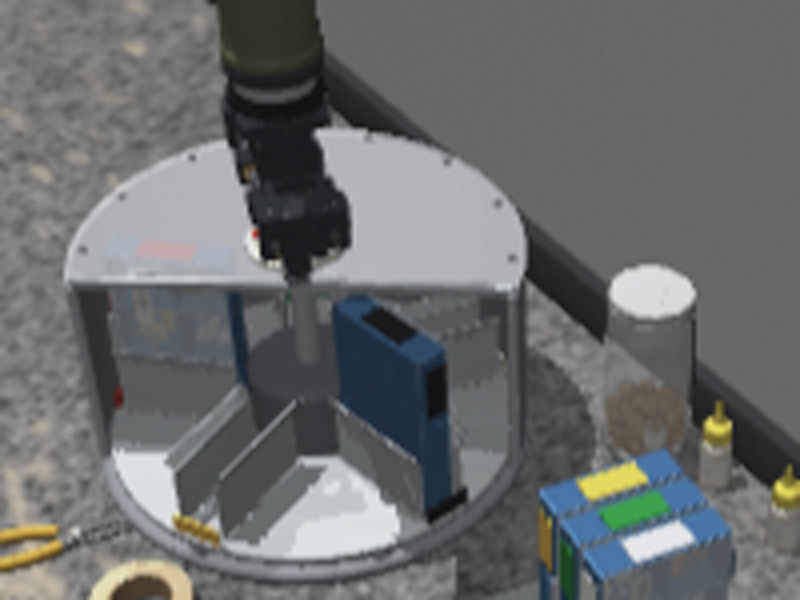

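Call:
send_rows([
  {"x": -1.18,"y": -0.18,"z": 0,"rx": 0,"ry": 0,"rz": 0,"jaw": 1},
  {"x": -1.19,"y": 0.13,"z": 0,"rx": 0,"ry": 0,"rz": 0,"jaw": 1},
  {"x": -1.14,"y": 0.37,"z": 0,"rx": 0,"ry": 0,"rz": 0,"jaw": 1},
  {"x": -1.05,"y": 0.59,"z": 0,"rx": 0,"ry": 0,"rz": 0,"jaw": 1},
  {"x": -0.91,"y": 0.79,"z": 0,"rx": 0,"ry": 0,"rz": 0,"jaw": 1},
], grip_force=12)

```text
clock: 3.8
tool_pos: [0.5566, 0.2545, 0.2476]
eef_rot: [0.16, 0.987, 0.0, -0.003]
contact_force: [-6.9, 2.4, 3.3]
opening: 0.223
finger_force: 11.9
```

Call:
send_rows([
  {"x": -0.74,"y": 0.95,"z": 0,"rx": 0,"ry": 0,"rz": 0,"jaw": 1},
  {"x": -0.53,"y": 1.08,"z": 0,"rx": 0,"ry": 0,"rz": 0,"jaw": 1},
  {"x": -0.31,"y": 1.16,"z": 0,"rx": 0,"ry": 0,"rz": 0,"jaw": 1},
  {"x": -0.07,"y": 1.2,"z": 0,"rx": 0,"ry": 0,"rz": 0,"jaw": 1},
  {"x": 0.17,"y": 1.19,"z": 0,"rx": 0,"ry": 0,"rz": 0,"jaw": 1},
])

```text
clock: 4.3
tool_pos: [0.5883, 0.3001, 0.2475]
eef_rot: [0.161, 0.987, -0.002, -0.003]
contact_force: [-7.3, -4.3, 5.9]
opening: 0.222
finger_force: 11.9
```

```bash
python3 arc.py
```

```text
4.3 p [0.5883 0.3001 0.2475] x [-0.948  0.317  0.004] y [ 0.317  0.948 -0.005] z [-0.006 -0.003 -1.   ] F [-7.3 -4.3  5.9] op 0.222 11.873178666476242 q [-0.44  0.74 -0.2   1.44  0.16  0.98  0.57]
r 0.058109105327853613 ang 354.17066664110695
[-0.08, 0.44] [0.13, 0.39] [0.16, 0.38] [0.18, 0.37] [0.21, 0.35] [0.23, 0.34] [0.25, 0.32] [0.28, 0.3] [0.3, 0.29] [0.31, 0.26] [0.33, 0.24] [0.35, 0.22] [0.36, 0.19] [0.37, 0.17] [0.38, 0.14]
```

Call:
send_rows([
  {"x": 0.41,"y": 1.13,"z": 0,"rx": 0,"ry": 0,"rz": 0,"jaw": 1},
  {"x": 0.62,"y": 1.03,"z": 0,"rx": 0,"ry": 0,"rz": 0,"jaw": 1},
  {"x": 0.82,"y": 0.88,"z": 0,"rx": 0,"ry": 0,"rz": 0,"jaw": 1},
  {"x": 0.98,"y": 0.7,"z": 0,"rx": 0,"ry": 0,"rz": 0,"jaw": 1},
  {"x": 1.1,"y": 0.6,"z": 0,"rx": 0,"ry": 0,"rz": 0,"jaw": 1},
])

```text
clock: 4.8
tool_pos: [0.569, 0.3523, 0.2476]
eef_rot: [0.162, 0.987, -0.001, 0.002]
contact_force: [2.7, -5.5, 0.6]
opening: 0.225
finger_force: 12.0
```

```bash
cat > rel.py <<'E'
from h import *
import sys
def rel(t):
    s=st(); r=R.from_quat(s['eef_rot']).as_matrix(); print('rel cm',np.round(r.T@(np.array(t)-s['tool_pos'])*100,2))
if __name__=='__main__': rel([float(a) for a in sys.argv[1:4]])
E
python3 rel.py .565 .355 .2477
```

```text
4.8 p [0.569  0.3523 0.2476] x [-0.948  0.32  -0.004] y [ 0.32   0.948 -0.002] z [ 0.003 -0.003 -1.   ] F [ 2.7 -5.5  0.6] op 0.225 11.972665589855751 q [-0.53  0.75 -0.19  1.42  0.16  0.98  0.49]
rel cm [ 0.47  0.13 -0.01]
```

Call:
send_rows([
  {"x": 0.5,"y": 0.1,"z": 0,"rx": 0,"ry": 0,"rz": 0,"jaw": 1},
  {"x": 0,"y": 0,"z": 0,"rx": 0,"ry": 0,"rz": 0,"jaw": 1},
  {"x": 0,"y": 0,"z": 0,"rx": 0,"ry": 0,"rz": 0,"jaw": 4.5},
  {"x": 0,"y": 0,"z": 0,"rx": 0,"ry": 0,"rz": 0,"jaw": 4.5},
  {"x": 0,"y": 0,"z": -2.5,"rx": 0,"ry": 0,"rz": 0,"jaw": 4.5},
])

```text
clock: 5.3
tool_pos: [0.5618, 0.3551, 0.2696]
eef_rot: [0.161, 0.987, -0.003, -0.002]
contact_force: [-0.3, -0.2, -0.7]
opening: 0.473
finger_force: 0.0
```

Call:
send_rows([
  {"x": 0,"y": -1,"z": -3.5,"rx": 0,"ry": 0,"rz": -0.14,"jaw": 4.5},
  {"x": 0,"y": -4,"z": 0,"rx": 0,"ry": 0,"rz": -0.14,"jaw": 2},
  {"x": 0,"y": -4.5,"z": 0,"rx": 0,"ry": 0,"rz": -0.14,"jaw": 0},
  {"x": 0,"y": -4.5,"z": 0,"rx": 0,"ry": 0,"rz": -0.14,"jaw": 0},
  {"x": 0,"y": -4.5,"z": 0,"rx": 0,"ry": 0,"rz": -0.14,"jaw": 0},
])

```text
clock: 5.8
tool_pos: [0.5652, 0.1726, 0.3081]
eef_rot: [-0.19, 0.982, -0.0, 0.0]
contact_force: [0.1, 0.2, 0.2]
opening: 0.168
finger_force: 0.0
```

Run:
```python
from h import *
st()
t=snap('top','top3'); s=snap('scene','sc3')
a=cv2.resize(t['img'][140:270,155:300],(398,357),interpolation=cv2.INTER_CUBIC); b=cv2.resize(s['img'][110:240,185:330],(398,357),interpolation=cv2.INTER_CUBIC)
cv2.imwrite('pics/c4.png',np.hstack([a,b])[:,:,::-1])
```

```text
5.8 p [0.5652 0.1726 0.3081] x [-0.928 -0.374 -0.001] y [-0.374  0.928 -0.001] z [ 0.001 -0.001 -1.   ] F [0.1 0.2 0.2] op 0.168 0.0 q [-0.13  0.6  -0.41  1.59  0.27  1.01  1.32]
```

View pics/c4.png

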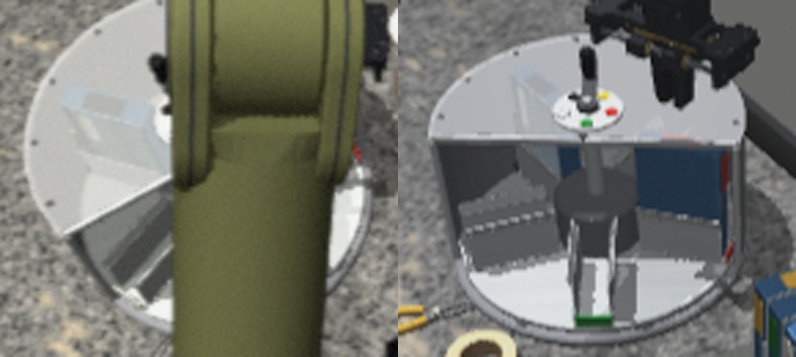

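The green bay stands in the opening: plate at crop (593,320), pointer at (583,135). I'll check the angle numerically.

```bash
python3 - <<'E'
from h import *
s=load('sc3'); h=cv2.cvtColor(s['img'],cv2.COLOR_RGB2HSV).astype(int)
m=((h[:,:,0]>45)&(h[:,:,0]<80)&(h[:,:,1]>110)).astype(np.uint8)
n,l,stt,c=cv2.connectedComponentsWithStats(m)
ax=np.array([.529,.3075])
for i in range(1,n):
    if stt[i][4]>=4 and 185<c[i][0]<300 and 110<c[i][1]<240:
        for z in (.033,.219):
            p=onz(s,*c[i],z); d=p[:2]-ax; print(c[i],stt[i][4],z,p,np.hypot(*d),np.degrees(np.arctan2(d[1],d[0]))%360)
p=onz(s,185+185*145/398,110+134*130/357,.209);d=p[:2]-ax; print('pointer',p,np.hypot(*d),np.degrees(np.arctan2(d[1],d[0]))%360)
# housing rim/bar ends in scene
for u,v in [(432,137),(742,137)]:
    print(onz(s,185+(u-398)*145/398,110+v*130/357,.207))
E
python3 rel.py .685 -.099 .31
```

```text
[253.  154.5] 6 0.033 [0.62421392 0.51921986 0.033     ] 0.23214433336781662 65.78576219107795
[253.  154.5] 6 0.219 [0.51238225 0.28002258 0.219     ] 0.03211165241238252 238.83535512637008
[256.02631579 226.34210526] 38 0.033 [0.43478755 0.15169624 0.033     ] 0.1820736075406541 238.83920646935388
[256.02631579 226.34210526] 38 0.219 [ 0.3559488  -0.02348842  0.219     ] 0.37349705465190175 242.39800964659804
pointer [0.50501497 0.272521   0.209     ] 0.04241240766238249 235.56165228801834
[0.3534956  0.37259656 0.207     ]
[0.66113005 0.16110879 0.207     ]
5.9 p [0.5684 0.1641 0.3073] x [-0.934 -0.358  0.001] y [-0.358  0.934 -0.007] z [ 0.002 -0.007 -1.   ] F [ 0.4 -0.4  0. ] op 0.083 0.0 q [-0.13  0.6  -0.41  1.59  0.27  1.01  1.32]
rel cm [ -1.48 -28.74  -0.06]
```

Run:
```python
from h import *
def bar(f,p,q):
    s=load(f); g=cv2.cvtColor(s['img'],cv2.COLOR_RGB2GRAY).astype(float); P=[]
    for u in range(p[0]+6,q[0]-6):
        v=p[1]+(q[1]-p[1])*(u-p[0])/(q[0]-p[0]); r=np.arange(int(v)-4,int(v)+6); col=g[r,u]
        # lower edge of bright bar: strongest bright->dark drop
        d=col[:-1]-col[1:]; i=d.argmax(); 
        if d[i]>25: 
            j=slice(max(0,i-1),i+2); w=np.clip(d[j],0,None); P.append((u,(r[:-1][j]*w).sum()/w.sum()+.5))
    P=np.array(P,np.float32); vx,vy,x0,y0=cv2.fitLine(P,cv2.DIST_HUBER,0,.01,.01).ravel()
    a=onz(s,x0-50*vx,y0-50*vy,.205)[:2]; b=onz(s,x0+50*vx,y0+50*vy,.205)[:2]; d=(b-a)/np.linalg.norm(b-a); n=np.array([d[1],-d[0]]); 
    ax=np.array([.529,.3075]); print(f,len(P),'front',np.degrees(np.arctan2(n[1],n[0]))%360,'dist',(a-ax)@n)
bar('top0',(179,226),(285,169)); bar('sc3',(199,160),(308,160))
s=load('sc3'); h=cv2.cvtColor(s['img'],cv2.COLOR_RGB2HSV).astype(int)
b=(h[:,:,2]<60)[150:172,235:272]; 
for r in s['img'][155:168,244:264]: print(' '.join('%3d'%x for x in r.mean(1)))
```

```text
top0 89 front 233.49445098179268 dist 0.051237215502903194
sc3 97 front 234.01639718867028 dist 0.04848668353714445
169 194 213 229 230 230 228 173  88  95 105 116 230 230 229 213 187 167 156 151
156 142 155 190 191 199 207 189 155 156 158 153 198 188 187 151 128 152 166 183
176 167 155 153 140 141 148 165 165 163 161 154 144 127 137 154 166 183 184 183
177 177 177 176 167 159 134 119 121 125 164 165 171 167 171 183 183 183 183 183
187 187 187 187 186 176 158  85  84  94 173 192 191 189 186 186 186 181 163 164
172 173 177 178 181 175 172 131  65 157 185 202 204 202 200 187 189 186 170 171
119 122 127 129 136 137 138 136  86 159 160 163 165 162 162 146 149 150 151 151
 79  82  81  82  82  82  83  86  84  88  88  86  86  85  89  89  89  89  90  90
 59  63  63  63  64  64  64  70  75  84  87  85  84  82  81  89  89  89  89  90
 47  47  48  48  48  47  51  74  76  80  85  86  84  80  74  97  98  98  97  98
 47  48  48  47  47  46  51  79  86  80  84  86  84  81  75 101 107 107 106 106
 48  47  47  47  48  48  50  70  91  78  84  86  84  80  75  96 108 108 108 100
 47  47  47  47  48  49  50  73  92  78  84  86  84  81  76  91 107 107 103  96
```

Run:
```python
from h import *
s=load('sc3'); f=np.radians(233.75); l=np.array([-np.sin(f),np.cos(f)])
p=onz(s,252.2,159.5,.209); g=onz(s,256,226.3,.033); d=onz(s,253.,154.5,.219)
print(p,g,'lateral plate-pointer',(g-p)[:2]@l,'dot-pointer',(d-p)[:2]@l)
```

```text
[0.50257652 0.26941725 0.209     ] [0.43481246 0.15192159 0.033     ] lateral plate-pointer 0.014828352773930246 dot-pointer 0.0016367395625395045
```

The bay is about 4° too far counter-clockwise, some 8 mm at its centre. I'll grip the knob again and take it back 4.5 mm.

```bash
python3 rel.py .562 .3555 .2477
```

```text
5.9 p [0.5684 0.1641 0.3073] x [-0.934 -0.358  0.001] y [-0.358  0.934 -0.007] z [ 0.002 -0.007 -1.   ] F [ 0.4 -0.4  0. ] op 0.083 0.0 q [-0.13  0.6  -0.41  1.59  0.27  1.01  1.32]
rel cm [-6.25 18.15  5.83]
```

Call:
send_rows([
  {"x": -1.25,"y": 4.2,"z": 0,"rx": 0,"ry": 0,"rz": 0,"jaw": 5},
  {"x": -1.5,"y": 4.2,"z": 0,"rx": 0,"ry": 0,"rz": 0,"jaw": 5},
  {"x": -1.5,"y": 4.2,"z": 0,"rx": 0,"ry": 0,"rz": 0,"jaw": 5},
  {"x": -2,"y": 4.2,"z": 0,"rx": 0,"ry": 0,"rz": 0,"jaw": 5},
  {"x": 0,"y": 1.35,"z": 0,"rx": 0,"ry": 0,"rz": 0,"jaw": 5},
])

```text
clock: 6.4
tool_pos: [0.5551, 0.3731, 0.3074]
eef_rot: [-0.19, 0.982, 0.003, 0.0]
contact_force: [-0.3, 0.0, -0.6]
opening: 0.508
finger_force: 0.0
```

```bash
python3 rel.py .562 .3555 .2477
```

```text
6.4 p [0.5551 0.3731 0.3074] x [-0.928 -0.373 -0.002] y [-0.373  0.928  0.005] z [-0.     0.005 -1.   ] F [-0.3  0.  -0.6] op 0.508 0.0 q [-0.46  0.71 -0.39  1.34  0.28  1.14  1.07]
rel cm [ 0.03 -1.92  5.96]
```

Call:
send_rows([
  {"x": 0,"y": -1.9,"z": 0,"rx": 0,"ry": 0,"rz": 0,"jaw": 5},
  {"x": 0,"y": 0,"z": 2,"rx": 0,"ry": 0,"rz": 0,"jaw": 5},
  {"x": 0,"y": 0,"z": 2,"rx": 0,"ry": 0,"rz": 0,"jaw": 5},
  {"x": 0,"y": 0,"z": 2,"rx": 0,"ry": 0,"rz": 0,"jaw": 5},
  {"x": 0,"y": 0,"z": 0,"rx": 0,"ry": 0,"rz": 0,"jaw": 1},
])

```text
clock: 6.9
tool_pos: [0.5626, 0.3467, 0.2449]
eef_rot: [-0.187, 0.982, -0.002, -0.002]
contact_force: [0.4, -1.3, 0.8]
opening: 0.499
finger_force: 0.0
```

Call:
send_rows([
  {"x": 0,"y": 0,"z": 0,"rx": 0,"ry": 0,"rz": 0,"jaw": 1},
  {"x": 0,"y": 0,"z": 0,"rx": 0,"ry": 0,"rz": 0,"jaw": 1},
  {"x": 0,"y": 0,"z": 0,"rx": 0,"ry": 0,"rz": 0,"jaw": 1},
  {"x": 0,"y": 0,"z": 0,"rx": 0,"ry": 0,"rz": 0,"jaw": 1},
  {"x": 0,"y": 0,"z": 0,"rx": 0,"ry": 0,"rz": 0,"jaw": 1},
])

```text
clock: 7.4
tool_pos: [0.5642, 0.3509, 0.2489]
eef_rot: [-0.188, 0.982, 0.002, 0.002]
contact_force: [1.0, 5.9, -5.5]
opening: 0.226
finger_force: 12.1
```

```bash
python3 rel.py .566 .3525 .2477
```

```text
7.4 p [0.5642 0.3509 0.2489] x [-0.93  -0.369 -0.004] y [-0.369  0.93   0.003] z [ 0.003  0.004 -1.   ] F [ 1.   5.9 -5.5] op 0.226 12.069723457389046 q [-0.43  0.76 -0.38  1.43  0.31  1.    1.07]
rel cm [-0.23  0.08  0.12]
```

Call:
send_rows([
  {"x": 0,"y": 0.3,"z": 0,"rx": 0,"ry": 0,"rz": 0,"jaw": 1},
  {"x": 0,"y": 0,"z": 0,"rx": 0,"ry": 0,"rz": 0,"jaw": 4.5},
  {"x": 0,"y": 0,"z": 0,"rx": 0,"ry": 0,"rz": 0,"jaw": 4.5},
  {"x": 0,"y": 0,"z": -3,"rx": 0,"ry": 0,"rz": 0,"jaw": 4.5},
  {"x": 0,"y": 0,"z": -4,"rx": 0,"ry": 0,"rz": 0,"jaw": 4.5},
])

```text
clock: 7.9
tool_pos: [0.5611, 0.3503, 0.3167]
eef_rot: [-0.187, 0.982, -0.001, -0.003]
contact_force: [0.4, 0.6, -0.2]
opening: 0.505
finger_force: 0.0
```

Call:
send_rows([
  {"x": 0,"y": -4,"z": 0,"rx": 0,"ry": 0,"rz": -0.14,"jaw": 0},
  {"x": 0,"y": -4.5,"z": 0,"rx": 0,"ry": 0,"rz": -0.14,"jaw": 0},
  {"x": 0,"y": -4.5,"z": 0,"rx": 0,"ry": 0,"rz": -0.14,"jaw": 0},
  {"x": 0,"y": -4.5,"z": 0,"rx": 0,"ry": 0,"rz": -0.14,"jaw": 0},
  {"x": 0,"y": -4.5,"z": 0,"rx": 0,"ry": 0,"rz": -0.14,"jaw": 0},
])

```text
clock: 8.4
tool_pos: [0.696, 0.1788, 0.3186]
eef_rot: [-0.515, 0.857, -0.001, -0.0]
contact_force: [0.6, 0.5, 0.4]
opening: 0.079
finger_force: 0.0
```

```bash
python3 - <<'E'
from h import *
s=snap('scene','sc4'); h=cv2.cvtColor(s['img'],cv2.COLOR_RGB2HSV).astype(int)
m=((h[:,:,0]>45)&(h[:,:,0]<80)&(h[:,:,1]>110)).astype(np.uint8)
n,l,stt,c=cv2.connectedComponentsWithStats(m)
f=np.radians(233.75); L=np.array([-np.sin(f),np.cos(f)]); p=onz(s,252.2,159.5,.209)
for i in range(1,n):
    if stt[i][4]>=4 and 185<c[i][0]<300 and 110<c[i][1]<240:
        z,r=(.033,.18) if c[i][1]>200 else (.219,.0305)
        g=onz(s,*c[i],z); la=(g-p)[:2]@L; print(c[i],g,la,np.degrees(la/r))
E
python3 rel.py .690 -.099 .31
```

```text
[251.8 154.4] [0.50938084 0.28277434 0.219     ] -0.0024108709626220293 -4.528942003569978
[247.67567568 226.24324324] [0.41210658 0.1678941  0.033     ] -0.012927381956843752 -4.114913479337324
8.45 p [0.7027 0.1703 0.3169] x [-0.474 -0.881  0.004] y [-0.881  0.474 -0.008] z [ 0.005 -0.007 -1.   ] F [ 2.8 -6.3 -0.5] op 0.036 0.0 q [-0.07  0.82 -0.57  1.12  0.43  1.31  2.06]
rel cm [ 24.32 -11.62   0.87]
```

Call:
send_rows([
  {"x": 0,"y": 0,"z": 0,"rx": 0,"ry": 0,"rz": 0.14,"jaw": 0},
  {"x": 0,"y": 0,"z": 0,"rx": 0,"ry": 0,"rz": 0.14,"jaw": 0},
  {"x": 0,"y": 0,"z": 0,"rx": 0,"ry": 0,"rz": 0.14,"jaw": 0},
  {"x": 0,"y": 0,"z": 0,"rx": 0,"ry": 0,"rz": 0.14,"jaw": 0},
  {"x": 0,"y": 0,"z": 0,"rx": 0,"ry": 0,"rz": 0.14,"jaw": 0},
])

```text
clock: 8.95
tool_pos: [0.6948, 0.1816, 0.318]
eef_rot: [-0.184, 0.983, -0.0, -0.0]
contact_force: [-0.9, 0.2, 0.0]
opening: 0.008
finger_force: 0.0
```

Call:
send_rows([
  {"x": 0,"y": 0,"z": 0,"rx": 0,"ry": 0,"rz": 0.14,"jaw": 0},
  {"x": 0,"y": 0,"z": 0,"rx": 0,"ry": 0,"rz": 0.14,"jaw": 0},
  {"x": 0,"y": 0,"z": 0,"rx": 0,"ry": 0,"rz": 0.14,"jaw": 0},
  {"x": 0,"y": 0,"z": 0,"rx": 0,"ry": 0,"rz": 0.14,"jaw": 0},
  {"x": 0,"y": 0,"z": 0,"rx": 0,"ry": 0,"rz": 0.14,"jaw": 0},
])

```text
clock: 9.45
tool_pos: [0.6947, 0.1817, 0.3179]
eef_rot: [0.164, 0.986, -0.0, -0.0]
contact_force: [-0.8, -0.3, -0.5]
opening: 0.005
finger_force: 0.0
```

Call:
send_rows([
  {"x": 0,"y": 0,"z": 0,"rx": 0,"ry": 0,"rz": 0.14,"jaw": 0},
  {"x": 0,"y": 0,"z": 0,"rx": 0,"ry": 0,"rz": 0.14,"jaw": 0},
  {"x": 0,"y": 0,"z": 0,"rx": 0,"ry": 0,"rz": 0.14,"jaw": 0},
  {"x": 0,"y": 0,"z": 0,"rx": 0,"ry": 0,"rz": 0.14,"jaw": 0},
  {"x": 0,"y": 0,"z": 0,"rx": 0,"ry": 0,"rz": 0.14,"jaw": 0},
])

```text
clock: 9.95
tool_pos: [0.6947, 0.1818, 0.318]
eef_rot: [0.492, 0.87, -0.0, -0.0]
contact_force: [-0.3, -0.1, 1.1]
opening: 0.007
finger_force: 0.0
```

Call:
send_rows([
  {"x": 0,"y": 0,"z": 0,"rx": 0,"ry": 0,"rz": 0.14,"jaw": 0},
  {"x": 0,"y": 0,"z": 0,"rx": 0,"ry": 0,"rz": 0.14,"jaw": 0},
  {"x": 0,"y": 0,"z": 0,"rx": 0,"ry": 0,"rz": 0.14,"jaw": 0},
  {"x": 0,"y": 0,"z": 0,"rx": 0,"ry": 0,"rz": 0.14,"jaw": 0},
  {"x": 0,"y": 0,"z": 0,"rx": 0,"ry": 0,"rz": 0,"jaw": 0},
])

```text
clock: 10.45
tool_pos: [0.6947, 0.182, 0.3179]
eef_rot: [0.712, 0.703, -0.0, -0.0]
contact_force: [-0.5, -0.6, 0.0]
opening: 0.004
finger_force: 0.0
```

```bash
python3 rel.py .696 -.101 .26
```

```text
10.45 p [0.6947 0.182  0.3179] x [ 0.013  1.    -0.   ] y [ 1.    -0.013 -0.   ] z [-0. -0. -1.] F [-0.5 -0.6  0. ] op 0.004 0.0 q [-0.36  0.77  0.1   1.15 -0.07  1.22 -0.28]
rel cm [-28.29   0.49   5.8 ]
```

Call:
send_rows([
  {"x": 0,"y": 0,"z": 0,"rx": 0,"ry": 0,"rz": 0.13,"jaw": 0},
  {"x": -4.5,"y": 0.7,"z": 0,"rx": 0,"ry": 0,"rz": 0,"jaw": 0},
  {"x": -4.5,"y": 0.7,"z": 0,"rx": 0,"ry": 0,"rz": 0,"jaw": 0},
  {"x": -4.5,"y": 0.7,"z": 0,"rx": 0,"ry": 0,"rz": 0,"jaw": 0},
  {"x": -4.5,"y": 0.7,"z": 0,"rx": 0,"ry": 0,"rz": 0,"jaw": 0},
])

```text
clock: 10.95
tool_pos: [0.697, -0.0019, 0.318]
eef_rot: [0.754, 0.657, 0.0, -0.0]
contact_force: [0.1, 0.3, 0.7]
opening: 0.005
finger_force: 0.0
```

Call:
send_rows([
  {"x": -4.5,"y": 0.7,"z": 0,"rx": 0,"ry": 0,"rz": 0,"jaw": 0},
  {"x": -4.5,"y": 0.6,"z": 0,"rx": 0,"ry": 0,"rz": 0,"jaw": 0},
  {"x": -1,"y": 0,"z": 0,"rx": 0,"ry": 0,"rz": 0,"jaw": 0},
  {"x": 0,"y": 0,"z": 0,"rx": 0,"ry": 0,"rz": 0,"jaw": 0},
  {"x": 0,"y": 0,"z": 0,"rx": 0,"ry": 0,"rz": 0,"jaw": 0},
])

```text
clock: 11.45
tool_pos: [0.6963, -0.099, 0.3177]
eef_rot: [0.754, 0.656, 0.001, -0.001]
contact_force: [0.2, 1.1, -0.8]
opening: 0.007
finger_force: 0.0
```

```bash
python3 rel.py .696 -.101 .168
python3 - <<'E'
from h import *
t=snap('top','top5'); s=snap('scene','sc5')
a=cv2.resize(t['img'][140:280,155:385],(560,341),interpolation=cv2.INTER_CUBIC); b=cv2.resize(s['img'][110:250,185:415],(408,249),interpolation=cv2.INTER_CUBIC)
o=np.zeros((600,800,3),np.uint8); o[:341,:560]=a; o[345:594,:408]=b
cv2.imwrite('pics/c5.png',o[:,:,::-1])
h=cv2.cvtColor(t['img'],cv2.COLOR_RGB2HSV).astype(int)
m=((h[:,:,0]>45)&(h[:,:,0]<80)&(h[:,:,1]>110)).astype(np.uint8)
n,l,stt,c=cv2.connectedComponentsWithStats(m); ax=np.array([.5297,.3065])
for i in range(1,n):
    if stt[i][4]>=4 and 155<c[i][0]<300 and 140<c[i][1]<280:
        z,r=(.036,.18) if c[i][1]>215 else (.219,.0305)
        g=onz(t,*c[i],z); d=g[:2]-ax; print(c[i],stt[i][4],g,np.hypot(*d),np.degrees(np.arctan2(d[1],d[0]))%360)
E
```

```text
11.45 p [ 0.6963 -0.099   0.3177] x [0.138 0.99  0.002] y [ 0.99  -0.138 -0.   ] z [-0.     0.002 -1.   ] F [ 0.2  1.1 -0.8] op 0.007 0.0 q [ 0.03  0.75  0.11  1.21 -0.08  1.19  0.  ]
rel cm [-0.24  0.   14.97]
[228.66666667 189.25      ] 12 [0.51099341 0.28224758 0.219     ] 0.030628687875772016 232.355969600479
```

View pics/c5.png

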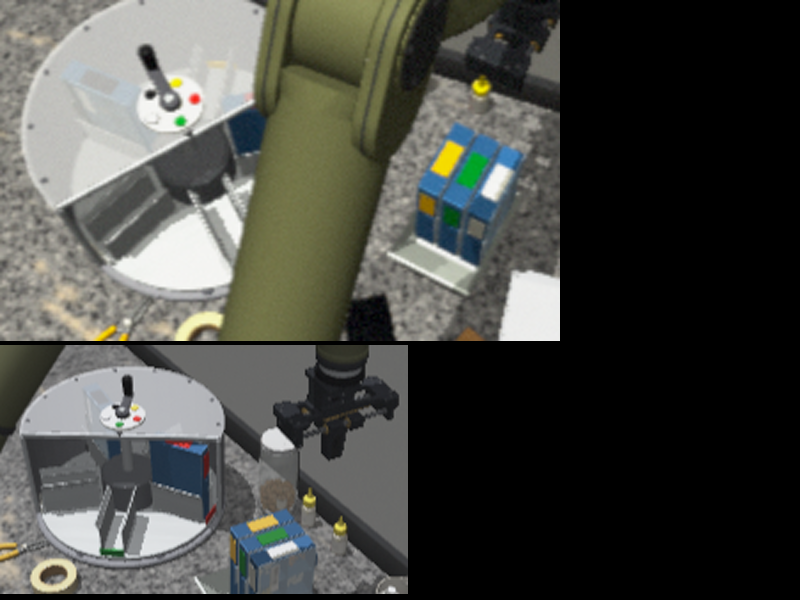

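Run:
```python
from h import *
from scipy.optimize import least_squares
t=load('top5'); h=cv2.cvtColor(t['img'],cv2.COLOR_RGB2HSV).astype(int); H,S,V=h[...,0],h[...,1],h[...,2]
P={}
for k,(m,i) in {'g':((H>45)&(H<80)&(S>110),0),'r':(((H<8)|(H>172))&(S>120),1),'y':((H>20)&(H<35)&(S>120),2)}.items():
    n,l,stt,c=cv2.connectedComponentsWithStats(m[160:200,205:245].astype(np.uint8)); j=1+stt[1:,4].argmax(); P[i]=onz(t,c[j][0]+205,c[j][1]+160,.219)[:2]; print(k,stt[j][4],P[i])
f=lambda q:np.concatenate([q[:2]+.0306*np.array([np.cos(q[2]+i*1.2566),np.sin(q[2]+i*1.2566)])-P[i] for i in P])
r=least_squares(f,[.53,.306,4.1]); print(r.x[:2],np.degrees(r.x[2]),r.fun)
# knob top center rough: crop (146,50)
k=onz(t,155+146*230/560,140+50*140/341,.266); d=k[:2]-r.x[:2]; print('knob',k,np.hypot(*d),np.degrees(np.arctan2(d[1],d[0])))
s=load('sc5');
```

```text
g 12 [0.51099341 0.28224758]
r 13 [0.54640501 0.27897136]
y 15 [0.56030489 0.31316086]
[0.53055061 0.30549543] 229.74741138043763 [-2.15252733e-04 -1.06168818e-04  2.45601891e-04  5.01963538e-04
 -3.03494764e-05 -3.95794205e-04]
knob [0.56775878 0.34696747 0.266     ] 0.055716949626221104 48.101959902687426
```

Call:
send_rows([
  {"x": -0.2,"y": 0,"z": 4,"rx": 0,"ry": 0,"rz": 0,"jaw": 0},
  {"x": 0,"y": 0,"z": 4,"rx": 0,"ry": 0,"rz": 0,"jaw": 0},
  {"x": 0,"y": 0,"z": 4,"rx": 0,"ry": 0,"rz": 0,"jaw": 0},
  {"x": 0,"y": 0,"z": 3.2,"rx": 0,"ry": 0,"rz": 0,"jaw": 0},
  {"x": 0,"y": 0,"z": 0,"rx": 0,"ry": 0,"rz": 0,"jaw": 0},
])

```text
clock: 12.05
tool_pos: [0.6927, -0.0998, 0.1606]
eef_rot: [0.754, 0.657, -0.003, -0.004]
contact_force: [-0.5, -0.2, 0.4]
opening: 0.005
finger_force: 0.0
```

Call:
send_rows([
  {"x": 0,"y": -1,"z": 0,"rx": 0,"ry": 0,"rz": 0,"jaw": 0},
  {"x": 0,"y": -1,"z": 0,"rx": 0,"ry": 0,"rz": 0,"jaw": 0},
  {"x": 0,"y": -1,"z": 0,"rx": 0,"ry": 0,"rz": 0,"jaw": 0},
  {"x": 0,"y": -1,"z": 0,"rx": 0,"ry": 0,"rz": 0,"jaw": 0},
  {"x": 0,"y": -1,"z": 0,"rx": 0,"ry": 0,"rz": 0,"jaw": 0},
])

```text
clock: 12.55
tool_pos: [0.6488, -0.0948, 0.1688]
eef_rot: [0.755, 0.656, 0.002, 0.002]
contact_force: [0.9, 0.3, 1.1]
opening: 0.006
finger_force: 0.8
```

Run:
```python
from h import *
st(); s=snap('scene','sc6'); cv2.imwrite('pics/c6.png',cv2.resize(s['img'][150:290,290:430],(600,600),interpolation=cv2.INTER_CUBIC)[:,:,::-1])
```

```text
12.55 p [ 0.6488 -0.0948  0.1688] x [0.139 0.99  0.001] y [ 0.99  -0.139  0.006] z [ 0.007  0.    -1.   ] F [0.9 0.3 1.1] op 0.006 0.7537073828279972 q [ 0.03  0.82  0.09  1.55 -0.09  0.76  0.01]
```

View pics/c6.png

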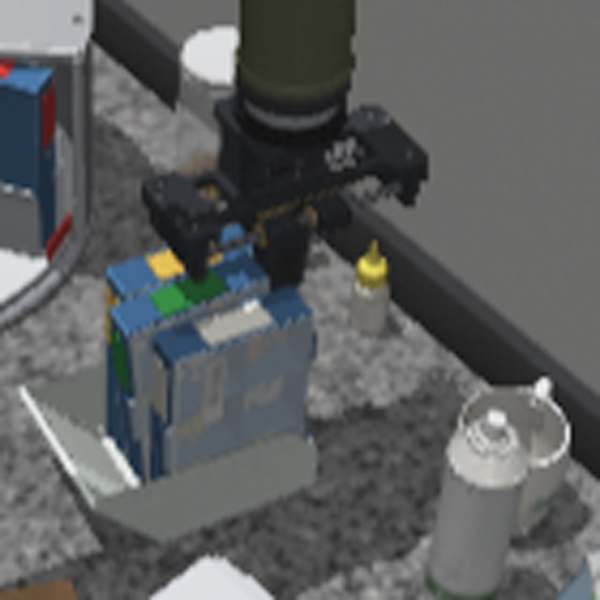

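The green case is tipping out from between its neighbours (crop about 190,290). I'll keep pushing.

Call:
send_rows([
  {"x": 0,"y": -1,"z": 0,"rx": 0,"ry": 0,"rz": 0,"jaw": 0},
  {"x": 0,"y": -1,"z": 0,"rx": 0,"ry": 0,"rz": 0,"jaw": 0},
  {"x": 0,"y": -1,"z": 0,"rx": 0,"ry": 0,"rz": 0,"jaw": 0},
  {"x": 0,"y": -1,"z": 0,"rx": 0,"ry": 0,"rz": 0,"jaw": 0},
  {"x": 0,"y": -1,"z": 0,"rx": 0,"ry": 0,"rz": 0,"jaw": 0},
])

```text
clock: 13.1
tool_pos: [0.5988, -0.0881, 0.1679]
eef_rot: [0.755, 0.656, 0.002, 0.001]
contact_force: [0.3, 0.3, 1.0]
opening: 0.005
finger_force: 0.4
```

Call:
send_rows([
  {"x": 0,"y": -0.8,"z": 0,"rx": 0,"ry": 0,"rz": 0,"jaw": 0},
  {"x": 0,"y": -0.8,"z": 0,"rx": 0,"ry": 0,"rz": 0,"jaw": 0},
  {"x": 0,"y": -0.8,"z": 0,"rx": 0,"ry": 0,"rz": 0,"jaw": 0},
  {"x": 0,"y": 0,"z": 0,"rx": 0,"ry": 0,"rz": 0,"jaw": 0},
  {"x": 0,"y": 0,"z": 0,"rx": 0,"ry": 0,"rz": 0,"jaw": 0},
])

```text
clock: 13.6
tool_pos: [0.5733, -0.0856, 0.1658]
eef_rot: [0.755, 0.655, 0.0, 0.0]
contact_force: [-0.7, 0.0, 0.2]
opening: 0.006
finger_force: 0.0
```

Run:
```python
from h import *
st(); s=snap('scene','sc7'); t=snap('top','top7')
f=lambda i:cv2.resize(i,(400,400),interpolation=cv2.INTER_CUBIC)
cv2.imwrite('pics/c7.png',np.hstack([f(s['img'][150:290,290:430]),f(t['img'][160:280,300:420])])[:,:,::-1])
```

```text
13.6 p [ 0.5733 -0.0856  0.1658] x [0.141 0.99  0.   ] y [ 0.99  -0.141  0.   ] z [ 0.  0. -1.] F [-0.7  0.   0.2] op 0.006 0.0 q [ 0.02  0.74  0.08  1.79 -0.09  0.61  0.01]
```

View pics/c7.png

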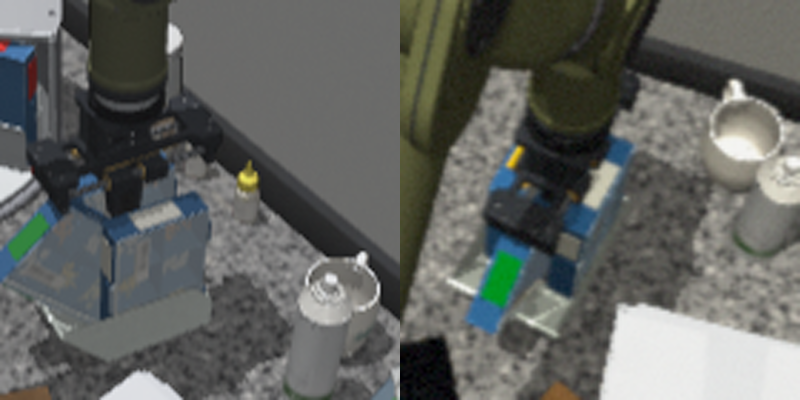

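The green case leans forward on the apron and both neighbours still stand (label at scene crop 25,240 and top crop 500,280). Next I'll triangulate the label and back the gripper off upward.

Call:
send_rows([
  {"x": 0,"y": 0.5,"z": -4,"rx": 0,"ry": 0,"rz": 0,"jaw": 0},
  {"x": 0,"y": 0,"z": -4.5,"rx": 0,"ry": 0,"rz": 0,"jaw": 0},
  {"x": 0,"y": 0,"z": -4.5,"rx": 0,"ry": 0,"rz": -0.14,"jaw": 0},
  {"x": 0,"y": 0,"z": 0,"rx": 0,"ry": 0,"rz": -0.14,"jaw": 5},
  {"x": 0,"y": 0,"z": 0,"rx": 0,"ry": 0,"rz": -0.14,"jaw": 8},
])

```text
clock: 14.2
tool_pos: [0.5793, -0.0866, 0.2976]
eef_rot: [0.6, 0.8, 0.001, 0.002]
contact_force: [0.6, 0.9, -0.7]
opening: 0.162
finger_force: 0.0
```

Call:
send_rows([
  {"x": 0,"y": 0,"z": 0,"rx": 0,"ry": 0,"rz": -0.14,"jaw": 8},
  {"x": 0,"y": 0,"z": 0,"rx": 0,"ry": 0,"rz": -0.14,"jaw": 8},
  {"x": 0,"y": 0,"z": 0,"rx": 0,"ry": 0,"rz": -0.14,"jaw": 8},
  {"x": 0,"y": 0,"z": 0,"rx": 0,"ry": 0,"rz": -0.14,"jaw": 8},
  {"x": 0,"y": 0,"z": 0,"rx": 0,"ry": 0,"rz": -0.14,"jaw": 8},
])

```text
clock: 14.7
tool_pos: [0.5783, -0.0865, 0.2956]
eef_rot: [0.289, 0.957, 0.0, 0.0]
contact_force: [-0.0, 0.3, -0.5]
opening: 0.614
finger_force: 0.0
```

Call:
send_rows([
  {"x": 0,"y": 0,"z": 0,"rx": 0,"ry": 0,"rz": -0.14,"jaw": 8},
  {"x": 0,"y": 0,"z": 0,"rx": 0,"ry": 0,"rz": -0.14,"jaw": 8},
  {"x": 0,"y": 0,"z": 0,"rx": 0,"ry": 0,"rz": -0.14,"jaw": 8},
  {"x": 0,"y": 0,"z": 0,"rx": 0,"ry": 0,"rz": 0,"jaw": 8},
  {"x": 0,"y": 0,"z": 0,"rx": 0,"ry": 0,"rz": 0,"jaw": 8},
])

```text
clock: 15.2
tool_pos: [0.5782, -0.0865, 0.2956]
eef_rot: [0.088, 0.996, 0.0, -0.0]
contact_force: [0.5, -0.3, -0.5]
opening: 0.909
finger_force: 0.0
```

Run:
```python
from h import *
st()
t=snap('top','top8'); s=snap('scene','sc8')
def tri(a,b):
    (o1,d1),(o2,d2)=ray(t,*a),ray(s,*b); A=np.c_[d1,-d2]; k=np.linalg.lstsq(A,o2-o1,rcond=None)[0]; p,q=o1+k[0]*d1,o2+k[1]*d2; return (p+q)/2,np.linalg.norm(p-q)*1000
G=[]
for n,im,box in (('t',t,(310,180,375,275)),('s',s,(270,190,370,280))):
    h=cv2.cvtColor(im['img'],cv2.COLOR_RGB2HSV).astype(int); m=((h[...,0]>50)&(h[...,0]<75)&(h[...,1]>120)).astype(np.uint8); u0,v0,u1,v1=box
    sub=m[v0:v1,u0:u1]; k,l,stt,c=cv2.connectedComponentsWithStats(sub); j=1+stt[1:,4].argmax()
    print(n,[(tuple(np.round(c[i]+[u0,v0],1)),stt[i][4]) for i in range(1,k) if stt[i][4]>5])
    pts=np.argwhere(l==j)[:,::-1].astype(np.float32); r=cv2.minAreaRect(pts); b=cv2.boxPoints(r)+[u0,v0]; b=b[b[:,1].argsort()]; up,lo=b[:2].mean(0),b[2:].mean(0); print('ends',up,lo,r[1]); G.append((c[j]+[u0,v0],up,lo))
for a,b in zip(*G): print(tri(a,b))
a,b=tri(G[0][1],G[1][1])[0],tri(G[0][2],G[1][2])[0]; d=a-b; print('label dir',d/np.linalg.norm(d),np.linalg.norm(d),'tilt',np.degrees(np.arctan2(d[2],np.hypot(*d[:2]))))
```

```text
15.2 p [ 0.5782 -0.0865  0.2956] x [-0.984  0.176  0.   ] y [0.176 0.984 0.   ] z [-0.  0. -1.] F [ 0.5 -0.3 -0.5] op 0.909 0.0 q [ 0.27  0.59 -0.34  1.63  0.23  0.96  1.24]Traceback (most recent call last):
  File "<stdin>", line 9, in <module>
ValueError: attempt to get argmax of an empty sequence
```

```bash
cat > tri.py <<'E'
from h import *
import sys
t=load(sys.argv[1]); s=load(sys.argv[2])
def tri(a,b):
    (o1,d1),(o2,d2)=ray(t,*a),ray(s,*b); A=np.c_[d1,-d2]; k=np.linalg.lstsq(A,o2-o1,rcond=None)[0]; p,q=o1+k[0]*d1,o2+k[1]*d2; return (p+q)/2,np.linalg.norm(p-q)*1000
G=[]
for n,im,box in (('t',t,(310,180,375,275)),('s',s,(270,190,370,280))):
    h=cv2.cvtColor(im['img'],cv2.COLOR_RGB2HSV).astype(int); m=((h[...,0]>50)&(h[...,0]<75)&(h[...,1]>120)).astype(np.uint8); u0,v0,u1,v1=box
    sub=m[v0:v1,u0:u1]; k,l,stt,c=cv2.connectedComponentsWithStats(sub); j=1+stt[1:,4].argmax()
    print(n,[(tuple(np.round(c[i]+[u0,v0],1)),stt[i][4]) for i in range(1,k) if stt[i][4]>5])
    pts=np.argwhere(l==j)[:,::-1].astype(np.float32); r=cv2.minAreaRect(pts); b=cv2.boxPoints(r)+[u0,v0]; b=b[b[:,1].argsort()]; up,lo=b[:2].mean(0),b[2:].mean(0); print('ends',up,lo,r[1]); G.append((c[j]+[u0,v0],up,lo))
for a,b in zip(*G): print(tri(a,b))
a,b=tri(G[0][1],G[1][1])[0],tri(G[0][2],G[1][2])[0]; d=a-b; print('label dir',d/np.linalg.norm(d),np.linalg.norm(d),'tilt',np.degrees(np.arctan2(d[2],np.hypot(*d[:2]))))
E
python3 tri.py top7 sc7
```

```text
t [((np.float64(330.1), np.float64(243.4)), np.int32(99))]
ends [332.9310379  236.82758713] [327.34482956 249.86207199] (6.827935695648193, 14.181096076965332)
s [((np.float64(299.3), np.float64(232.6)), np.int32(101))]
ends [305.50000381 226.50000381] [293.50000381 238.50000381] (5.656853675842285, 16.970561981201172)
(array([ 0.46834173, -0.06835766,  0.16826875]), np.float64(2.021914009205958))
(array([ 0.48681278, -0.07103201,  0.1835305 ]), np.float64(0.7999392931297282))
(array([ 0.45060824, -0.06566716,  0.15253823]), np.float64(3.538904161763472))
label dir [ 0.75490517 -0.11186315  0.6462235 ] 0.047959054795842296 tilt 40.257471547468484
```

Call:
send_rows([
  {"x": 4.5,"y": 0,"z": -1,"rx": 0,"ry": 0,"rz": -0.035,"jaw": 8},
  {"x": 4.5,"y": 0,"z": 0,"rx": 0,"ry": 0,"rz": 0,"jaw": 8},
  {"x": 4.5,"y": 0,"z": 0,"rx": 0,"ry": 0,"rz": 0,"jaw": 8},
  {"x": 0,"y": 0,"z": 0,"rx": 0,"ry": -0.14,"rz": 0,"jaw": 8},
  {"x": 0,"y": 0,"z": 0,"rx": 0,"ry": -0.14,"rz": 0,"jaw": 8},
])

```text
clock: 15.8
tool_pos: [0.4447, -0.0661, 0.3067]
eef_rot: [0.069, 0.987, -0.009, 0.143]
contact_force: [0.9, -1.0, -1.6]
opening: 0.906
finger_force: 0.0
```

Call:
send_rows([
  {"x": 0,"y": 0,"z": 0,"rx": 0,"ry": -0.14,"rz": 0,"jaw": 8},
  {"x": 0,"y": 0,"z": 0,"rx": 0,"ry": -0.14,"rz": 0,"jaw": 8},
  {"x": 0,"y": 0,"z": 0,"rx": 0,"ry": -0.14,"rz": 0,"jaw": 8},
  {"x": 0,"y": 0,"z": 0,"rx": 0,"ry": 0,"rz": 0,"jaw": 8},
  {"x": 0,"y": 0,"z": 0,"rx": 0,"ry": 0,"rz": 0,"jaw": 8},
])

```text
clock: 16.3
tool_pos: [0.4336, -0.079, 0.2989]
eef_rot: [0.072, 0.976, -0.037, 0.2]
contact_force: [0.1, -0.7, -0.3]
opening: 0.906
finger_force: 0.0
```

```bash
python3 rel.py .440 -.064 .201
```

```text
16.3 p [ 0.4336 -0.079   0.2989] x [-0.91   0.126 -0.396] y [ 0.156  0.987 -0.043] z [ 0.385 -0.101 -0.917] F [ 0.1 -0.7 -0.3] op 0.906 0.0 q [ 0.13  0.27 -0.17  2.37  0.96  0.19  0.48]
rel cm [3.48 2.   9.08]
```

```bash
cat > goal.py <<'E'
from h import *
import sys
# args: x y z(target TCP) yaw_y(deg of tool y dir) tilt(deg, tool z leaning along -x_tool)
def goal(x,y,z,yaw,tilt):
    s=st(); r=R.from_quat(s['eef_rot']).as_matrix()
    yv=np.array([np.cos(np.radians(yaw)),np.sin(np.radians(yaw)),0]); f=np.array([yv[1],-yv[0],0]) # away from tool x
    t=np.radians(tilt); zv=np.sin(t)*f-np.cos(t)*np.array([0,0,1]); xv=np.cross(yv,zv); G=np.c_[xv,yv,zv]
    print('rel cm (tool now)',np.round(r.T@(np.array([x,y,z])-s['tool_pos'])*100,2),'(tool goal)',np.round(G.T@(np.array([x,y,z])-s['tool_pos'])*100,2),'rot',np.round(R.from_matrix(r.T@G).as_rotvec(),3))
goal(*map(float,sys.argv[1:6]))
E
python3 goal.py .448 -.065 .220 82 22
```

```text
16.3 p [ 0.4336 -0.079   0.2989] x [-0.91   0.126 -0.396] y [ 0.156  0.987 -0.043] z [ 0.385 -0.101 -0.917] F [ 0.1 -0.7 -0.3] op 0.906 0.0 q [ 0.13  0.27 -0.17  2.37  0.96  0.19  0.48]
rel cm (tool now) [1.99 1.95 7.65] (tool goal) [1.81 1.59 7.78] rot [-0.046  0.023  0.001]
```

Call:
send_rows([
  {"x": 0.7,"y": 0.6,"z": 2,"rx": -0.045,"ry": 0.02,"rz": 0,"jaw": 8},
  {"x": 0.6,"y": 0.5,"z": 2,"rx": 0,"ry": 0,"rz": 0,"jaw": 8},
  {"x": 0.5,"y": 0.5,"z": 2,"rx": 0,"ry": 0,"rz": 0,"jaw": 8},
  {"x": 0,"y": 0,"z": 1.8,"rx": 0,"ry": 0,"rz": 0,"jaw": 8},
  {"x": 0,"y": 0,"z": 0,"rx": 0,"ry": 0,"rz": 0,"jaw": 8},
])

```text
clock: 16.8
tool_pos: [0.4377, -0.0761, 0.25]
eef_rot: [0.069, 0.98, -0.021, 0.183]
contact_force: [0.5, -0.0, 0.2]
opening: 0.903
finger_force: 0.0
```

```bash
python3 goal.py .4815 -.070 .137 82 22
```

```text
16.8 p [ 0.4377 -0.0761  0.25  ] x [-0.924  0.127 -0.362] y [ 0.142  0.99  -0.017] z [ 0.356 -0.067 -0.932] F [ 0.5 -0.   0.2] op 0.903 0.0 q [ 0.18  0.39 -0.21  2.41  1.67  0.15 -0.22]
rel cm (tool now) [ 0.12  1.41 12.05] (tool goal) [ 0.29  1.21 12.07] rot [-0.017 -0.014  0.003]
```

Call:
send_rows([
  {"x": 0.1,"y": 0.5,"z": 1.5,"rx": 0,"ry": 0,"rz": 0,"jaw": 8},
  {"x": 0.1,"y": 0.4,"z": 1.5,"rx": 0,"ry": 0,"rz": 0,"jaw": 8},
  {"x": 0,"y": 0.4,"z": 1.5,"rx": 0,"ry": 0,"rz": 0,"jaw": 8},
  {"x": 0,"y": 0,"z": 1.5,"rx": 0,"ry": 0,"rz": 0,"jaw": 8},
  {"x": 0,"y": 0,"z": 0,"rx": 0,"ry": 0,"rz": 0,"jaw": 8},
])

```text
clock: 17.3
tool_pos: [0.4583, -0.0675, 0.1927]
eef_rot: [0.069, 0.981, -0.022, 0.182]
contact_force: [-0.4, -0.2, 0.6]
opening: 0.912
finger_force: 0.0
```

```bash
python3 goal.py .4815 -.070 .137 82 22
```

```text
17.3 p [ 0.4583 -0.0675  0.1927] x [-0.924  0.128 -0.359] y [ 0.144  0.989 -0.018] z [ 0.353 -0.068 -0.933] F [-0.4 -0.2  0.6] op 0.912 0.0 q [ 0.33  0.58 -0.51  2.42  2.    0.4  -0.59]
rel cm (tool now) [-0.18  0.18  6.04] (tool goal) [-0.08  0.07  6.04] rot [-0.018 -0.016  0.002]
```

Call:
send_rows([
  {"x": -0.1,"y": 0.1,"z": 1.5,"rx": -0.015,"ry": -0.015,"rz": 0,"jaw": 8},
  {"x": 0,"y": 0,"z": 1.5,"rx": 0,"ry": 0,"rz": 0,"jaw": 8},
  {"x": 0,"y": 0,"z": 1.5,"rx": 0,"ry": 0,"rz": 0,"jaw": 8},
  {"x": 0,"y": 0,"z": 1.4,"rx": 0,"ry": 0,"rz": 0,"jaw": 8},
  {"x": 0,"y": 0,"z": 0,"rx": 0,"ry": 0,"rz": 0,"jaw": 8},
])

```text
clock: 17.8
tool_pos: [0.481, -0.0703, 0.1388]
eef_rot: [0.067, 0.979, -0.016, 0.19]
contact_force: [-0.6, -0.4, -0.1]
opening: 0.908
finger_force: 0.0
```

```bash
python3 goal.py .4815 -.070 .137 82 22
```

```text
17.8 p [ 0.481  -0.0703  0.1388] x [-0.919  0.126 -0.374] y [ 0.138  0.99  -0.006] z [ 0.37  -0.057 -0.927] F [-0.6 -0.4 -0.1] op 0.908 0.0 q [ 0.39  0.75 -0.61  2.42  2.17  0.57 -0.73]
rel cm (tool now) [0.02 0.04 0.18] (tool goal) [0.02 0.04 0.18] rot [-0.005 -0.001  0.003]
```

Call:
send_rows([
  {"x": 0,"y": 0,"z": 0.1,"rx": 0,"ry": -0.06,"rz": 0,"jaw": 8},
  {"x": 0,"y": 0,"z": 0.1,"rx": 0,"ry": -0.06,"rz": 0,"jaw": 8},
  {"x": 0,"y": 0,"z": 0.1,"rx": 0,"ry": -0.06,"rz": 0,"jaw": 8},
  {"x": 0,"y": 0,"z": 0.2,"rx": 0,"ry": 0,"rz": 0,"jaw": 8},
  {"x": 0,"y": 0,"z": 0,"rx": 0,"ry": 0,"rz": 0,"jaw": 8},
])

```text
clock: 18.3
tool_pos: [0.4859, -0.0683, 0.1337]
eef_rot: [0.064, 0.961, -0.019, 0.268]
contact_force: [0.5, 0.0, -0.8]
opening: 0.909
finger_force: 0.0
```

```bash
python3 goal.py .4835 -.070 .134 82 32
```

```text
18.3 p [ 0.4859 -0.0683  0.1337] x [-0.848  0.113 -0.517] y [ 0.134  0.991 -0.003] z [ 0.512 -0.072 -0.856] F [ 0.5  0.  -0.8] op 0.909 0.0 q [ 0.52  0.93 -0.94  2.55  2.24  1.03 -0.8 ]
rel cm (tool now) [ 0.17 -0.2  -0.14] (tool goal) [ 0.17 -0.2  -0.14] rot [ 0.    -0.015  0.006]
```

Call:
send_rows([
  {"x": 0,"y": 0,"z": -0.1,"rx": 0,"ry": 0.04,"rz": 0,"jaw": 8},
  {"x": 0,"y": 0,"z": -0.1,"rx": 0,"ry": 0.04,"rz": 0,"jaw": 6},
  {"x": 0,"y": 0,"z": 0,"rx": 0,"ry": 0,"rz": 0,"jaw": 4},
  {"x": 0,"y": 0,"z": 0,"rx": 0,"ry": 0,"rz": 0,"jaw": 2.5},
  {"x": 0,"y": 0,"z": 0,"rx": 0,"ry": 0,"rz": 0,"jaw": 2.5},
], grip_force=40)

```text
clock: 18.8
tool_pos: [0.4852, -0.0682, 0.136]
eef_rot: [0.064, 0.971, -0.017, 0.231]
contact_force: [0.3, 0.1, 0.1]
opening: 0.566
finger_force: 0.0
```

Call:
send_rows([
  {"x": 0,"y": 0,"z": 0,"rx": 0,"ry": 0,"rz": 0,"jaw": 2.5},
  {"x": 0,"y": 0,"z": 0,"rx": 0,"ry": 0,"rz": 0,"jaw": 2.5},
  {"x": 0,"y": 0,"z": 0,"rx": 0,"ry": 0,"rz": 0,"jaw": 2.5},
  {"x": 0,"y": 0,"z": 0,"rx": 0,"ry": 0,"rz": 0,"jaw": 2.5},
  {"x": 0,"y": 0,"z": 0,"rx": 0,"ry": 0,"rz": 0,"jaw": 2.5},
], grip_force=50)

```text
clock: 19.3
tool_pos: [0.4853, -0.0677, 0.1356]
eef_rot: [0.065, 0.971, -0.016, 0.23]
contact_force: [-0.5, 0.1, -0.9]
opening: 0.372
finger_force: 49.8
```

```bash
python3 goal.py .4835 -.070 .134 82 26
```

```text
19.3 p [ 0.4853 -0.0677  0.1356] x [-0.886  0.118 -0.449] y [ 0.133  0.991 -0.002] z [ 0.445 -0.062 -0.893] F [-0.5  0.1 -0.9] op 0.372 49.84071533661336 q [ 0.53  0.88 -0.91  2.48  2.14  0.87 -0.69]
rel cm (tool now) [ 0.2  -0.25  0.08] (tool goal) [ 0.2  -0.25  0.08] rot [0.001 0.012 0.006]
```

Call:
send_rows([
  {"x": -0.45,"y": 0,"z": -0.9,"rx": 0,"ry": 0,"rz": 0,"jaw": 2.5},
  {"x": -0.45,"y": 0,"z": -0.9,"rx": 0,"ry": 0.035,"rz": 0,"jaw": 2.5},
  {"x": -0.42,"y": 0,"z": -0.9,"rx": 0,"ry": 0.035,"rz": 0,"jaw": 2.5},
  {"x": -0.38,"y": 0,"z": -0.9,"rx": 0,"ry": 0.035,"rz": 0,"jaw": 2.5},
  {"x": -0.35,"y": 0,"z": -0.95,"rx": 0,"ry": 0.035,"rz": 0,"jaw": 2.5},
])

```text
clock: 19.8
tool_pos: [0.4848, -0.0678, 0.1858]
eef_rot: [0.066, 0.985, -0.011, 0.161]
contact_force: [-1.2, -0.5, -3.8]
opening: 0.37
finger_force: 49.8
```

```bash
python3 goal.py .485 -.068 .185 82 18
```

```text
19.8 p [ 0.4848 -0.0678  0.1858] x [-0.939  0.126 -0.319] y [ 0.134  0.991 -0.001] z [ 0.316 -0.044 -0.948] F [-1.2 -0.5 -3.8] op 0.37 49.84342037234455 q [ 0.48  0.65 -0.72  2.31  1.64  0.48 -0.2 ]
rel cm (tool now) [ 0.   -0.02  0.09] (tool goal) [ 0.   -0.02  0.09] rot [0.    0.01  0.005]
```

Call:
send_rows([
  {"x": -0.6,"y": 0,"z": -1.9,"rx": 0,"ry": 0.05,"rz": 0,"jaw": 2.5},
  {"x": -0.5,"y": 0,"z": -1.9,"rx": 0,"ry": 0.06,"rz": 0,"jaw": 2.5},
  {"x": -0.3,"y": 0,"z": -1.9,"rx": 0,"ry": 0.07,"rz": 0,"jaw": 2.5},
  {"x": 0,"y": 0,"z": -1.9,"rx": 0,"ry": 0.07,"rz": 0,"jaw": 2.5},
  {"x": 1,"y": 0,"z": -1,"rx": 0,"ry": 0.07,"rz": 0,"jaw": 2.5},
])

```text
clock: 20.3
tool_pos: [0.4684, -0.0697, 0.2517]
eef_rot: [0.069, 0.997, -0.012, 0.03]
contact_force: [1.6, -0.7, -3.1]
opening: 0.369
finger_force: 49.8
```

```bash
python3 goal.py .43 -.02 .275 82 -14
python3 - <<'E'
from h import *
t=snap('top','top9'); s=snap('scene','sc9')
E
python3 tri.py top9 sc9
```

```text
20.3 p [ 0.4684 -0.0697  0.2517] x [-0.989  0.138 -0.062] y [ 0.139  0.99  -0.02 ] z [ 0.059 -0.028 -0.998] F [ 1.6 -0.7 -3.1] op 0.369 49.83919034013525 q [ 0.59  0.59 -0.87  2.04  0.71  0.78  0.72]
rel cm (tool now) [ 4.34  4.34 -2.69] (tool goal) [ 4.93  4.39 -1.17] rot [-0.02   0.307 -0.002]
t [((np.float64(326.5), np.float64(234.0)), np.int32(6))]
ends [326.5 233. ] [326.5 235. ] (2.0, 1.0)
s []
ends [291. 207.] [291. 208.] (1.0, 0.0)
(array([ 0.45165657, -0.05899724,  0.26793676]), np.float64(4.725442458065671))
(array([ 0.45320283, -0.05799541,  0.26885519]), np.float64(6.469509205574005))
(array([ 0.45010388, -0.06000472,  0.26703411]), np.float64(2.981199683727866))
label dir [0.75255591 0.48794349 0.44223383] 0.0041179043349689895 tilt 26.246495571635467
```

Call:
send_rows([
  {"x": 2.2,"y": 1,"z": -1,"rx": -0.02,"ry": 0.06,"rz": 0,"jaw": 2.5},
  {"x": 2.2,"y": 3,"z": -1,"rx": 0,"ry": 0,"rz": 0,"jaw": 2.5},
  {"x": 0,"y": 3,"z": 0,"rx": 0,"ry": 0,"rz": 0,"jaw": 2.5},
  {"x": 0,"y": 0,"z": 0,"rx": 0,"ry": 0,"rz": -0.13,"jaw": 2.5},
  {"x": 0,"y": 0,"z": 0,"rx": 0,"ry": 0,"rz": -0.13,"jaw": 2.5},
])

```text
clock: 20.9
tool_pos: [0.433, 0.006, 0.2678]
eef_rot: [-0.064, 0.998, -0.002, 0.002]
contact_force: [-0.2, -0.1, -3.1]
opening: 0.368
finger_force: 49.8
```

Call:
send_rows([
  {"x": 0,"y": 0,"z": 0,"rx": 0,"ry": 0,"rz": -0.13,"jaw": 2.5},
  {"x": 0,"y": 0,"z": 0,"rx": 0,"ry": 0,"rz": -0.13,"jaw": 2.5},
  {"x": 0,"y": 0,"z": 0,"rx": 0,"ry": 0,"rz": -0.13,"jaw": 2.5},
  {"x": 0,"y": 0,"z": 0,"rx": 0,"ry": 0,"rz": -0.13,"jaw": 2.5},
  {"x": 0,"y": 0,"z": 0,"rx": 0,"ry": 0,"rz": -0.13,"jaw": 2.5},
])

```text
clock: 21.4
tool_pos: [0.433, 0.0047, 0.2673]
eef_rot: [-0.379, 0.926, -0.002, 0.001]
contact_force: [-0.2, -0.1, -2.9]
opening: 0.368
finger_force: 49.8
```

```bash
python3 goal.py .455 .21 .28 140.5 0
```

```text
21.4 p [0.433  0.0047 0.2673] x [-0.713 -0.701  0.   ] y [-0.701  0.713 -0.005] z [ 0.003 -0.004 -1.   ] F [-0.2 -0.1 -2.9] op 0.368 49.83842939604074 q [ 0.61  0.64 -1.18  2.07  0.76  0.95  1.36]
rel cm (tool now) [-15.96  13.09  -1.33] (tool goal) [-17.24  11.36  -1.27] rot [-0.005 -0.    -0.105]
```

Call:
send_rows([
  {"x": 0,"y": 0,"z": -1.3,"rx": 0,"ry": 0,"rz": -0.105,"jaw": 2.5},
  {"x": -3.4,"y": 2.3,"z": 0,"rx": 0,"ry": 0,"rz": 0,"jaw": 2.5},
  {"x": -3.4,"y": 2.3,"z": 0,"rx": 0,"ry": 0,"rz": 0,"jaw": 2.5},
  {"x": -3.4,"y": 2.3,"z": 0,"rx": 0,"ry": 0,"rz": 0,"jaw": 2.5},
  {"x": -3.4,"y": 2.3,"z": 0,"rx": 0,"ry": 0,"rz": 0,"jaw": 2.5},
])

```text
clock: 21.9
tool_pos: [0.4499, 0.1693, 0.2799]
eef_rot: [-0.424, 0.906, -0.003, 0.001]
contact_force: [0.4, 0.5, -3.6]
opening: 0.372
finger_force: 49.8
```

Call:
send_rows([
  {"x": -3.4,"y": 2.2,"z": 0,"rx": 0,"ry": 0,"rz": 0,"jaw": 2.5},
  {"x": 0,"y": 0,"z": 0,"rx": 0,"ry": 0.085,"rz": 0,"jaw": 2.5},
  {"x": 0,"y": 0,"z": 0,"rx": 0,"ry": 0.085,"rz": 0,"jaw": 2.5},
  {"x": 0,"y": 0,"z": 0,"rx": 0,"ry": 0.08,"rz": 0,"jaw": 2.5},
  {"x": 0,"y": 0,"z": 0,"rx": 0,"ry": 0,"rz": 0,"jaw": 2.5},
])

```text
clock: 22.4
tool_pos: [0.4554, 0.2102, 0.2792]
eef_rot: [-0.421, 0.899, -0.055, -0.112]
contact_force: [0.2, 0.6, -2.7]
opening: 0.371
finger_force: 49.9
```

```bash
python3 goal.py .455 .21 .28 140.5 -14.5
python3 - <<'E'
from h import *
t=snap('top','topA'); s=snap('scene','scA')
# vertical edges of the blue case held: predicted image direction of world vertical vs blue blob edges in the scene view
h=cv2.cvtColor(s['img'],cv2.COLOR_RGB2HSV).astype(int)
m=((h[...,0]>98)&(h[...,0]<122)&(h[...,1]>90)).astype(np.uint8)
n,l,stt,c=cv2.connectedComponentsWithStats(m)
for i in range(1,n):
    if stt[i][4]>60: print(stt[i],np.round(c[i],1))
f=200/np.tan(np.radians(float(s['vertical_fov']))/2); E=np.array(s['extrinsics'])
def px(p):
    q=E[:3,:3].T@(np.array(p)-E[:3,3]); return np.round([s['cx']+f*q[0]/-q[2],s['cy']-f*q[1]/-q[2]],1)
F=np.array([np.cos(np.radians(230)),np.sin(np.radians(230))])
for r in (-.055,.055):
  for z in (.145,.31): print(r,z,px([.455+F[0]*r,.21+F[1]*r,z]))
E
```

```text
22.4 p [0.4554 0.2102 0.2792] x [-0.621 -0.744  0.247] y [-0.769  0.64  -0.005] z [-0.154 -0.193 -0.969] F [ 0.2  0.6 -2.7] op 0.371 49.92477291729301 q [-0.01  0.78 -1.06  1.68  0.65  1.37  1.2 ]
rel cm (tool now) [ 0.06  0.02 -0.06] (tool goal) [ 0.06  0.02 -0.06] rot [-0.004  0.004 -0.006]
[236 144  15  57 357] [243.1 176.9]
[269 164  34  42 785] [286.2 179.1]
[339 202  12   9  64] [344.4 206.1]
[315 209  12  45 138] [318.2 225.7]
[349 217  14  10  71] [356.  220.9]
[326 225  13  12  80] [331.2 230.1]
[ 15 246  26  22 342] [ 29.4 256.6]
[ 493  293   60   33 1333] [522.1 306.2]
[559 344  24  29 159] [570.1 357.9]
[249 375  52   9  96] [273.6 378.8]
[521 382  28  18 116] [535.4 391.5]
-0.055 0.145 [253.2 178.7]
-0.055 0.31 [248.5 137.3]
0.055 0.145 [246.4 200.1]
0.055 0.31 [240.8 158. ]
```

Run:
```python
from h import *
s=st(); w=snap('wrist','wA'); r=R.from_quat(s['eef_rot']).as_matrix(); p=np.array(s['tool_pos'])
E=np.array(w['extrinsics']); f=200/np.tan(np.radians(float(w['vertical_fov']))/2)
def px(q): c=E[:3,:3].T@(q-E[:3,3]); return np.round([w['cx']+f*c[0]/-c[2],w['cy']-f*c[1]/-c[2],-c[2]],3)
G=p-.008*r[:,2]; F=r[:,0].copy(); F[2]=0; F/=np.linalg.norm(F); Z=np.array([0,0,1.])
print('G',px(G),'tips',px(p+.011*r[:,2]))
for d in np.radians([-8,-4,0,4,8]):
    X=F*np.cos(d)+Z*np.sin(d); Y=Z*np.cos(d)-F*np.sin(d)   # d>0: foot swings outward (+F)
    print(np.degrees(d).round(),'foot front',px(G+.046*X-.141*Y)[:2],'top front',px(G+.046*X+.028*Y)[:2], 'corners',px(G+.046*X-.141*Y+.0165*r[:,1])[:2])
h=cv2.cvtColor(w['img'],cv2.COLOR_RGB2HSV).astype(int)
m=((h[...,0]>98)&(h[...,0]<122)&(h[...,1]>90)).astype(np.uint8); n,l,stt,c=cv2.connectedComponentsWithStats(m)
for i in range(1,n):
    if stt[i][4]>150: print(stt[i],np.round(c[i],1))
for v in range(140,400,8): print(v,' '.join('%d,%d,%d'%tuple(x) for x in w['img'][v,[300,320,340]]))
```

```text
22.5 p [0.4547 0.2089 0.2801] x [-0.621 -0.744  0.246] y [-0.768  0.64  -0.005] z [-0.154 -0.192 -0.969] F [-0.3  0.7 -3.2] op 0.371 49.92493464611471 q [-0.    0.78 -1.06  1.68  0.65  1.37  1.2 ]
G [3.20206e+02 2.61839e+02 1.41000e-01] tips [3.20195e+02 2.44445e+02 1.60000e-01]
-8.0 foot front [320.968 196.476] top front [320.055 152.72 ] corners [338.037 196.469]
-4.0 foot front [320.973 186.001] top front [320.004 155.895] corners [338.189 185.994]
0.0 foot front [320.976 175.503] top front [319.951 159.908] corners [338.385 175.497]
4.0 foot front [320.978 164.956] top front [319.897 164.797] corners [338.626 164.949]
8.0 foot front [320.977 154.332] top front [319.842 170.594] corners [338.916 154.325]
[   0    0  136   89 5043] [52.1 47.4]
[   0   58  151  105 8496] [ 61.4 117.4]
[ 285  157   81  125 6646] [326.3 203. ]
[351 314  11  33 300] [355.7 329.4]
140 154,153,150 141,140,139 154,154,152
148 119,119,117 108,108,107 164,162,159
156 107,143,116 100,178,175 153,190,156
164 101,157,201 122,185,220 126,189,222
172 89,137,178 89,137,180 106,157,200
180 89,136,178 90,137,180 10
[... 245 characters left out ...]
2,110 76,138,151 62,115,110
244 73,178,96 72,176,95 73,176,95
252 48,113,64 54,133,72 51,112,67
260 46,111,60 46,112,62 49,112,64
268 46,110,59 45,111,59 46,110,62
276 41,109,55 44,110,59 46,111,61
284 67,70,72 68,73,74 70,72,76
292 99,102,103 100,103,105 101,103,105
300 116,117,120 116,120,122 117,119,122
308 118,120,123 118,120,122 118,120,123
316 39,104,51 39,106,51 54,144,70
324 41,105,52 39,105,51 41,115,54
332 37,104,49 37,103,49 42,112,53
340 39,105,50 36,103,48 50,144,66
348 79,77,44 80,78,42 81,78,46
356 32,35,34 28,30,29 35,37,38
364 28,28,29 27,28,30 32,36,37
372 28,29,30 27,27,31 32,35,37
380 26,27,28 26,26,27 31,31,31
388 26,26,29 27,26,27 26,26,27
396 31,34,36 35,35,39 33,35,38
```

Call:
send_rows([
  {"x": 0.5,"y": 0.1,"z": 0.1,"rx": 0,"ry": 0,"rz": 0,"jaw": 2.5},
  {"x": -0.36,"y": 0,"z": 1.45,"rx": 0,"ry": 0,"rz": 0,"jaw": 2.5},
  {"x": -0.36,"y": 0,"z": 1.45,"rx": 0,"ry": 0,"rz": 0,"jaw": 2.5},
  {"x": -0.26,"y": 0,"z": 0.97,"rx": 0,"ry": 0,"rz": 0,"jaw": 2.5},
  {"x": 0,"y": 0,"z": 0,"rx": 0,"ry": 0,"rz": 0,"jaw": 2.5},
])

```text
clock: 23.05
tool_pos: [0.4504, 0.2046, 0.2396]
eef_rot: [-0.421, 0.898, -0.055, -0.113]
contact_force: [0.5, -0.2, -2.7]
opening: 0.365
finger_force: 49.9
```

```bash
cat > ft.py <<'E'
from h import *
s=st(); r=R.from_quat(s['eef_rot']).as_matrix(); F=r[:,0].copy(); F[2]=0; F/=np.linalg.norm(F)
G=np.array(s['tool_pos'])-.008*r[:,2]; c=G-.008*F-[0,0,.141]; d=c[:2]-[.5305,.3055]
print('foot',np.round(c,4),'r',np.hypot(*d).round(4),'ang',np.degrees(np.arctan2(d[1],d[0]))%360,'tilt',np.degrees(np.arcsin(r[2,0])))
E
python3 ft.py; python3 -c "
from h import *
s=snap('scene','scB')
h=cv2.cvtColor(s['img'],cv2.COLOR_RGB2HSV).astype(int)
m=((h[...,0]>98)&(h[...,0]<122)&(h[...,1]>90)).astype(np.uint8); n,l,stt,c=cv2.connectedComponentsWithStats(m)
for i in range(1,n):
    if stt[i][4]>60 and 200<c[i][0]<300 and c[i][1]<260: print('blue',stt[i])
m=((h[...,0]>45)&(h[...,0]<80)&(h[...,1]>110)).astype(np.uint8); n,l,stt,c=cv2.connectedComponentsWithStats(m)
for i in range(1,n):
    if stt[i][4]>4 and 200<c[i][0]<300 and c[i][1]<260: print('green',stt[i],c[i],onz(s,*c[i],.033))
"
```

```text
23.05 p [0.4504 0.2046 0.2396] x [-0.621 -0.743  0.25 ] y [-0.768  0.64  -0.003] z [-0.158 -0.194 -0.968] F [ 0.5 -0.2 -2.7] op 0.365 49.92501293309033 q [-0.01  0.82 -1.04  1.75  0.7   1.29  1.15]
foot [0.4568 0.2122 0.1063] r 0.1189 ang 231.66443438266043 tilt 14.478376004410997
blue [237 161  12  16  92]
blue [269 164  34  42 789]
blue [239 178  12  33 235]
green [241 153  10   9  57] [245.8245614 157.0877193] [0.59217122 0.51982229 0.033     ]
green [239 170   8  14  97] [242.68041237 176.6185567 ] [0.5231885  0.41510951 0.033     ]
green [242 225  13   4  38] [247.84210526 226.26315789] [0.41251824 0.16749571 0.033     ]
```

Call:
send_rows([
  {"x": -0.25,"y": 0,"z": 0.97,"rx": 0,"ry": 0,"rz": 0,"jaw": 2.5},
  {"x": -0.25,"y": 0,"z": 0.97,"rx": 0,"ry": 0,"rz": 0,"jaw": 2.5},
  {"x": -0.25,"y": 0,"z": 0.97,"rx": 0,"ry": 0,"rz": 0,"jaw": 2.5},
  {"x": -0.25,"y": 0,"z": 0.97,"rx": 0,"ry": 0,"rz": 0,"jaw": 2.5},
  {"x": -0.25,"y": 0,"z": 0.97,"rx": 0,"ry": 0,"rz": 0,"jaw": 2.5},
])

```text
clock: 23.6
tool_pos: [0.4508, 0.2059, 0.1906]
eef_rot: [-0.421, 0.899, -0.054, -0.112]
contact_force: [-2.1, 1.7, -1.6]
opening: 0.37
finger_force: 49.9
```

```bash
python3 ft.py
```

```text
23.6 p [0.4508 0.2059 0.1906] x [-0.621 -0.744  0.247] y [-0.768  0.64  -0.003] z [-0.156 -0.191 -0.969] F [-2.1  1.7 -1.6] op 0.37 49.91398025304079 q [-0.03  0.89 -1.    1.79  0.76  1.21  1.1 ]
foot [0.4572 0.2136 0.0573] r 0.1175 ang 231.41688742223008 tilt 14.28497981590736
```

Call:
send_rows([
  {"x": -0.2,"y": 0,"z": 0.78,"rx": 0,"ry": 0,"rz": 0,"jaw": 2.5},
  {"x": -0.2,"y": 0,"z": 0.78,"rx": 0,"ry": 0,"rz": 0,"jaw": 2.5},
  {"x": -0.2,"y": 0,"z": 0.78,"rx": 0,"ry": 0,"rz": 0,"jaw": 2.5},
  {"x": -0.12,"y": 0,"z": 0.5,"rx": 0,"ry": 0,"rz": 0,"jaw": 2.5},
  {"x": 0,"y": 0,"z": 0,"rx": 0,"ry": 0,"rz": 0,"jaw": 2.5},
])

```text
clock: 24.1
tool_pos: [0.4558, 0.2115, 0.1667]
eef_rot: [-0.42, 0.9, -0.052, -0.104]
contact_force: [6.7, 7.7, 25.9]
opening: 0.374
finger_force: 50.0
```

```bash
python3 ft.py
```

```text
24.1 p [0.4558 0.2115 0.1667] x [-0.625 -0.746  0.231] y [-0.767  0.641 -0.006] z [-0.144 -0.181 -0.973] F [ 6.7  7.7 25.9] op 0.374 49.997184025123715 q [-0.05  0.92 -0.98  1.8   0.81  1.17  1.07]
foot [0.4621 0.2191 0.0335] r 0.1102 ang 231.6447100598278 tilt 13.361407475566706
```

Run:
```python
from h import *
s=get_state(); print('M',np.round(s['moment'],2),np.round(s['contact_force'],1))
r=R.from_quat(s['eef_rot']).as_matrix(); y=r[:,1]; print('M.y',np.dot(s['moment'],y))
s=snap('scene','scC')
h=cv2.cvtColor(s['img'],cv2.COLOR_RGB2HSV).astype(int); H,S,V=h[...,0],h[...,1],h[...,2]
m=np.full(H.shape,'.'); m[(H>98)&(H<122)&(S>90)]='B'; m[(H>45)&(H<90)&(S>90)]='G'; m[(V<50)]='k'
for v in range(165,236): print(v,''.join(m[v,228:266]))
f=200/np.tan(np.radians(float(s['vertical_fov']))/2); E=np.array(s['extrinsics'])
def px(p):
    q=E[:3,:3].T@(np.array(p)-E[:3,3]); return np.round([s['cx']+f*q[0]/-q[2],s['cy']-f*q[1]/-q[2]],1)
for a in (231.5,):
  u=np.array([np.cos(np.radians(a)),np.sin(np.radians(a))]); c=np.array([.5295,.3075])
  for rr,z in [(.172,.191),(.172,.022),(.172,.04),(.172,.0335),(.179,.04),(.182,.022)]: print(rr,z,px([*(c+rr*u),z]))
```

```text
M [ 0.36 -0.21  0.03] [ 6.7  7.7 25.9]
M.y -0.4091106615706667
165 ............kk...BBBBBBBB..kkkkkkkkk..
166 ..........k..........BBBB........kkk..
167 ...kkkkkkkk...............kk.k........
168 ....kkkkkkk...............kkkkkkk.....
169 ...kkkkkkkk.kk....B......kkkkkkkk.....
170 ....kkkkkkkkkk.....GGGGGGGkkkkkkk.....
171 .........kkkkk....GGGGGGGGkkkkkkkk....
172 ..........kkkk....GGGGGGGG.kkkkkkk....
173 ..........kkkkk..GGGGGGGG..kkkkk......
174 ..........kkkkkkBGGGGGGGG..kkkkk......
175 ..........kkkkkB.GGGGGGGG.kkkkkk......
176 ...........kkkkBGGGGGGGGB.kkkkkk......
177 ...........kkkBB..GGGGG...kkkkkk......
178 ...........kkBBBBBBBBBBB..kkkkkk......
179 ...........kkBBBBBBBBBB...kkkkkk......
180 ...........kBBBBBBBBBBB...kkkkkk......
181 ............BBBBBBBBBB....kkkkkk......
182 ............BBBBBBBBBB....kkkkkk......
183 ............BBBBBBBBBB....kkkkkk......
184 ............BBBBBBBBBB....kkkkk.......
185 ............BB.G.GGGBB....kkkkk.......
186 .............BGGGGGGGB....kkkkk.......
187 .............BGGGGGGG.....kkkk........
188 .............BGGGGGGG......kk.........
189 .
[... 1470 characters left out ...]
.......BBBBBBBBB.............
224 .................BBBBBBBB.............
225 ...............GGBBBBBBBB.............
226 ...............GGG........GGG.........
227 ................GGGGGGGGGGGGG.........
228 .......................GGGGG..........
229 ......................................
230 ......................................
231 ......................................
232 ......................................
233 ......................................
234 ......................................
235 ......................................
0.172 0.191 [244.9 187.9]
0.172 0.022 [250.  226.5]
0.172 0.04 [249.5 222.6]
0.172 0.0335 [249.7 224. ]
0.179 0.04 [249.1 224.1]
0.182 0.022 [249.5 228.6]
```

The case's front foot edge stands on the bay's outer plate: it is about 1 cm too far out, with the foot swung out about 3.5°. I'll lift, level it and shift inward.

Call:
send_rows([
  {"x": 0.25,"y": 0,"z": -0.97,"rx": 0,"ry": 0,"rz": 0,"jaw": 2.5},
  {"x": 0.25,"y": 0,"z": -0.97,"rx": 0,"ry": 0,"rz": 0,"jaw": 2.5},
  {"x": -0.55,"y": 0,"z": -0.15,"rx": 0,"ry": -0.03,"rz": 0,"jaw": 2.5},
  {"x": -0.52,"y": 0,"z": -0.12,"rx": 0,"ry": -0.03,"rz": 0,"jaw": 2.5},
  {"x": 0,"y": 0,"z": 0,"rx": 0,"ry": 0,"rz": 0,"jaw": 2.5},
])

```text
clock: 24.65
tool_pos: [0.4582, 0.2136, 0.182]
eef_rot: [-0.422, 0.902, -0.042, -0.084]
contact_force: [-0.1, 0.1, -2.6]
opening: 0.373
finger_force: 50.0
```

```bash
cat > fr.py <<'E'
from h import *
import sys
s=snap('scene',sys.argv[1]); h=cv2.cvtColor(s['img'],cv2.COLOR_RGB2HSV).astype(int); H,S,V=h[...,0],h[...,1],h[...,2]
m=np.full(H.shape,'.'); m[(H>98)&(H<122)&(S>90)]='B'; m[(H>45)&(H<90)&(S>90)]='G'; m[(V<50)]='k'
for v in list(range(168,192,2))+list(range(204,232)): print(v,''.join(m[v,234:264]))
E
python3 ft.py; python3 fr.py scD
```

```text
24.65 p [0.4582 0.2136 0.182 ] x [-0.63  -0.754  0.187] y [-0.768  0.64  -0.004] z [-0.117 -0.146 -0.982] F [-0.1  0.1 -2.6] op 0.373 49.996443623676896 q [-0.02  0.89 -1.    1.82  0.8   1.14  1.08]
foot [0.4643 0.2209 0.0489] r 0.1074 ang 231.9468048422918 tilt 10.79900663967155
168 ...kkkkk....GGGGGGGG.kkkkkk...
170 ....kkkkkk.GGGGGGGG.kkkkkk....
172 ....kkkkk.GGGGGGGG..kkkkkk....
174 .....kkBBBBBBB...B..kkkkkk....
176 .....kBBBBBBBBBBB...kkkkkk....
178 ......BBBBBBBBBB....kkkkk.....
180 ......BBBBBBBBBB....kkkkk.....
182 .......BGGGGGGGB....kkkk......
184 .......BGGGGGGG...............
186 .......BGGGGGGGG..............
188 .......BGGGGGGGG..............
190 ........BGGGGGGGB.............
204 .........BBBBBBBB.............
205 .........BBBBBBBBB............
206 .........BBBBBBBBB............
207 .........BBBBBBBBB............
208 .........BBBBBBBBB............
209 ..........BBBBBBBB............
210 ..........BBBBBBBB............
211 ..........BBBBBBBBB...........
212 ..........BBBBBBBBB...........
213 ..........BBBBBBBBB...........
214 ..........BBBBBBBBB...........
215 ..........BBBBBBBBB...........
216 ..........BBBBBBBBB...........
217 ..........BBBBBBBBB...........
218 ...........BBBBBBBB...........
219 ...........BBBBBBBB...........
220 ...........BBBBBBBB...........
221 ................BBB...........
222 ..............................
223 ..............................
224 ..........GG..................
225 .........GGGGGGGGGGGGG........
226 .........GGGGGGGGGGGGGG.......
227 ..........GGGGGGGGGGGGG.......
228 ..................GGGGG.......
229 ..............................
230 ..............................
231 ..............................
```

Call:
send_rows([
  {"x": -0.12,"y": 0,"z": 0.6,"rx": 0,"ry": 0,"rz": 0,"jaw": 2.5},
  {"x": -0.12,"y": 0,"z": 0.6,"rx": 0,"ry": 0,"rz": 0,"jaw": 2.5},
  {"x": -0.12,"y": 0,"z": 0.6,"rx": 0,"ry": 0,"rz": 0,"jaw": 2.5},
  {"x": -0.07,"y": 0,"z": 0.4,"rx": 0,"ry": 0,"rz": 0,"jaw": 2.5},
  {"x": 0,"y": 0,"z": 0,"rx": 0,"ry": 0,"rz": 0,"jaw": 2.5},
])

```text
clock: 25.2
tool_pos: [0.4624, 0.2199, 0.1638]
eef_rot: [-0.422, 0.902, -0.039, -0.078]
contact_force: [5.7, 5.8, 23.2]
opening: 0.368
finger_force: 50.0
```

```bash
python3 ft.py; python3 fr.py scE
```

```text
25.2 p [0.4624 0.2199 0.1638] x [-0.632 -0.756  0.174] y [-0.768  0.641 -0.005] z [-0.107 -0.136 -0.985] F [ 5.7  5.8 23.2] op 0.368 49.9984522908926 q [-0.04  0.92 -0.99  1.82  0.84  1.11  1.05]
foot [0.4684 0.2271 0.0307] r 0.1 ang 231.60994598288264 tilt 9.991918283238672
168 kkkkk...............kkkkkkkk..
170 kkkkkkkkk....GGGGGGGkkkkkkkk..
172 ....kkkkkk..GGGGGGGG.kkkkkkk..
174 .....kkkkk.GGGGGGGG..kkkkkk...
176 .....kkkkBBBBBBBBBB.kkkkkk....
178 .....kkBBBBBBBBBBB...kkkkk....
180 ......kBBBBBBBBBB....kkkkk....
182 ......kBBBBBBBBBB....kkkkk....
184 .......B.GGGGGG.B....kkkk.....
186 ........BGGGGGGGB....kkkk.....
188 ........BGGGGGGGB.............
190 ........BGGGGGGG..............
204 .........BBBBBBBBB............
205 .........BBBBBBBBB............
206 .........BBBBBBBBB............
207 ..........BBBBBBBB............
208 ..........BBBBBBBB............
209 ..........BBBBBBBB............
210 ..........BBBBBBBBB...........
211 ..........BBBBBBBBB...........
212 ..........BBBBBBBBB...........
213 ..........BBBBBBBBB...........
214 ..........BBBBBBBBB...........
215 ..........BBBBBBBBB...........
216 ..........BBBBBBBBB...........
217 ..........BBBBBBBBB...........
218 ..........BBBBBBBBB...........
219 ...........BBBBBBBB...........
220 ...........BBBBBBBB...........
221 ...........BBBBBBBB...........
222 ...........BBBBBBBB...........
223 ...........BBBBBBBBB..........
224 ..........GGGGGGG.BB..........
225 .........GGGGGGGGGGGGG........
226 .........GGGGGGGGGGGGG........
227 .........GGGGGGGGGGGGG........
228 ..................GGGG........
229 ..............................
230 ..............................
231 ..............................
```

Run:
```python
from h import *
s=get_state(); r=R.from_quat(s['eef_rot']).as_matrix(); y=r[:,1]; F=r[:,0].copy(); F[2]=0; F/=np.linalg.norm(F)
M=np.array(s['moment']); f=np.array(s['contact_force'])
print('M',M,'M.y',M@y,'fy',f@y,'f out',f@F,'fz',f[2])
for h in (.133,.15): print('s if contact',h,'below TCP', (M@y-h*(f@F))/ (f[2]+3))
```

```text
M [ 0.43228159 -0.42683985  0.00743278] M.y -0.6054025703747231 fy -1.3383472707729243 f out -8.80061238491053 fz 21.603834224485094
s if contact 0.133 below TCP 0.022967106332395362
s if contact 0.15 below TCP 0.029047882571514652
```

Call:
send_rows([
  {"x": 0.2,"y": 0,"z": -0.98,"rx": 0,"ry": 0,"rz": 0,"jaw": 2.5},
  {"x": 0.2,"y": 0,"z": -0.98,"rx": 0,"ry": 0,"rz": 0,"jaw": 2.5},
  {"x": 0.1,"y": 0,"z": -0.5,"rx": 0,"ry": 0,"rz": 0,"jaw": 2.5},
  {"x": 0,"y": 0,"z": 0,"rx": 0,"ry": 0,"rz": 0,"jaw": 2.5},
  {"x": 0,"y": 0,"z": 0,"rx": 0,"ry": 0,"rz": 0,"jaw": 2.5},
])

```text
clock: 25.75
tool_pos: [0.4579, 0.2134, 0.1846]
eef_rot: [-0.422, 0.902, -0.042, -0.085]
contact_force: [-0.4, 0.6, -2.8]
opening: 0.371
finger_force: 50.0
```

```bash
python3 ft.py
cat > wr.py <<'E'
from h import *
import sys
s=get_state(); w=snap('wrist',sys.argv[1]); r=R.from_quat(s['eef_rot']).as_matrix(); p=np.array(s['tool_pos'])
E=np.array(w['extrinsics']); f=200/np.tan(np.radians(float(w['vertical_fov']))/2)
def px(q): c=E[:3,:3].T@(q-E[:3,3]); return np.round([w['cx']+f*c[0]/-c[2],w['cy']-f*c[1]/-c[2]],1)
G=p-.008*r[:,2]; F=r[:,0].copy(); F[2]=0; F/=np.linalg.norm(F); Z=np.array([0,0,1.])
for d in np.radians([-8,-4,0,4,8,12]):
    X=F*np.cos(d)+Z*np.sin(d); Y=Z*np.cos(d)-F*np.sin(d)
    print(np.degrees(d).round(),'foot front',px(G+.046*X-.141*Y),'top front',px(G+.046*X+.028*Y),'label ends',px(G+.016*X+.028*Y),px(G-.032*X+.028*Y))
u=np.array([np.cos(np.radians(231)),np.sin(np.radians(231))])
for rr in (.179,.182): print('plate',rr,px(np.array([.5305+rr*u[0],.3055+rr*u[1],.04])))
h=cv2.cvtColor(w['img'],cv2.COLOR_RGB2HSV).astype(int); H,S,V=h[...,0],h[...,1],h[...,2]
m=np.full(H.shape,'.'); m[(H>98)&(H<122)&(S>70)]='B'; m[(H>45)&(H<97)&(S>70)]='G'; m[(V<50)]='k'; m[(V>170)&(m=='B')]='b'
for v in range(100,256,3): print(v,''.join(m[v,260:384:2]),w['img'][v,320])
E
python3 wr.py wB
```

```text
25.75 p [0.4579 0.2134 0.1846] x [-0.629 -0.754  0.189] y [-0.768  0.64  -0.004] z [-0.118 -0.148 -0.982] F [-0.4  0.6 -2.8] op 0.371 49.99819175340235 q [-0.02  0.89 -1.    1.81  0.8   1.15  1.08]
foot [0.464  0.2207 0.0515] r 0.1078 ang 231.90688002358442 tilt 10.903187300502093
-8.0 foot front [320.8 187.7] top front [320.1 155.3] label ends [320.  232.6] [319.9 360.8]
-4.0 foot front [320.8 177.2] top front [320.  159.2] label ends [320. 238.] [319.9 362.8]
0.0 foot front [320.8 166.7] top front [320.  163.9] label ends [320.  243.8] [319.9 364.1]
4.0 foot front [320.8 156.1] top front [319.9 169.6] label ends [319.9 249.7] [319.9 364.8]
8.0 foot front [320.8 145.4] top front [319.9 176.1] label ends [319.9 255.8] [320.  364.8]
12.0 foot front [320.8 134.5] top front [319.9 183.6] label ends [319.9 262. ] [320.  364.3]
plate 0.179 [321.5 148.9]
plate 0.182 [321.4 145.8]
100 .............................................................. [126 124 122]
103 .............................................................. [130 128 126]
106 ...............................................
[... 3271 characters left out ...]
BBBBBBBBBBbbbbbbbbbbbbbbBBBbBB........ [ 79 127 168]
232 ....kkkk....BBBBBBBBBBBBBBBBBBBBBBBbbbbbbbbbbbBBBBBBBB........ [ 80 129 169]
235 ..kkkkkk....BBBBBBBBBBBBBBBBBBBBBBBBbbbbbbbbbbBBBBBBBB........ [ 78 127 167]
238 kkkkkkkk....BBBBBBBBBBBBBBBBBBBBBBBBBbbbbbbbbbBBBBBBBB........ [ 79 128 167]
241 kkkkkkkk....BBBBBBBBBBBBBBBBBBBBBBBBBBBbbbbbbBBBBBBBBB........ [ 78 126 168]
244 kkkkkkkk....BBBBBBBBBBBBBBBBBBBBBBBBBBbbbbbbbbBBBBBBBB........ [ 80 126 168]
247 kkkkkkkk....BBBBBBBBBBBBBBBBBBBBBBBBBBBBBBBBBBBBBBBBB......... [ 71 118 153]
250 kkkkkkkk....BBGGGGGGGGGGGGGGGGGGGGGGGGGGGGGGGGGBBBBBB......... [ 45 116  64]
253 kkkkkkkk....BBGGGGGGGGGGGGGGGGGGGGGGGGGGGGGGGGGBBBBBB......... [ 39 102  57]
```

The wrist view settles it: the foot is swung out by about 8.5°, so the case slipped in the grip during the lift. I'll turn it upright and recentre it.

Call:
send_rows([
  {"x": 0,"y": 0,"z": 0,"rx": 0,"ry": -0.05,"rz": 0,"jaw": 2.5},
  {"x": 0,"y": 0,"z": 0,"rx": 0,"ry": -0.05,"rz": 0,"jaw": 2.5},
  {"x": 0,"y": 0,"z": 0,"rx": 0,"ry": -0.045,"rz": 0,"jaw": 2.5},
  {"x": 0.8,"y": 0,"z": 0,"rx": 0,"ry": 0,"rz": 0,"jaw": 2.5},
  {"x": 0,"y": 0,"z": 0,"rx": 0,"ry": 0,"rz": 0,"jaw": 2.5},
])

```text
clock: 26.3
tool_pos: [0.4519, 0.2063, 0.1851]
eef_rot: [-0.424, 0.905, -0.012, -0.021]
contact_force: [-0.9, -0.0, -3.7]
opening: 0.37
finger_force: 50.0
```

```bash
python3 ft.py;python3 wr.py wC | awk '/foot|plate/ || ($1>=120 && $1<=200)'
```

```text
26.3 p [0.4519 0.2063 0.1851] x [-0.64  -0.767  0.048] y [-0.768  0.64  -0.004] z [-0.027 -0.039 -0.999] F [-0.9 -0.  -3.7] op 0.37 49.99860702082515 q [ 0.05  0.83 -1.02  1.95  0.89  0.96  1.  ]
foot [0.4572 0.2127 0.0521] r 0.1182 ang 231.70403984921722 tilt 2.7304846339202595
-8.0 foot front [320.8 166.3] top front [320.  164.2] label ends [320.  244.1] [320.  364.4]
-4.0 foot front [320.8 155.7] top front [320.  169.9] label ends [320.  250.1] [320. 365.]
0.0 foot front [320.8 144.9] top front [319.9 176.5] label ends [320.  256.2] [320. 365.]
4.0 foot front [320.8 134.1] top front [319.9 184.1] label ends [319.9 262.4] [320.  364.5]
8.0 foot front [320.8 123.1] top front [319.8 192.5] label ends [319.9 268.7] [320.1 363.4]
12.0 foot front [320.8 111.9] top front [319.8 201.9] label ends [319.9 274.9] [320.1 361.8]
plate 0.179 [321.4 136.7]
plate 0.182 [321.4 133.5]
121 .............................................................. [117 116 117]
124 .............................................................. [137 139 140]
127 ...................................................
[... 1239 characters left out ...]
bbbbbbbbbbbbbbbbbbbbbbbbbbbbbb........ [ 94 148 192]
178 ...........BBBBBBBBBBBBBBBBBBBBBBBBBBBBBBBBBBBBBbbbbbb........ [ 79 125 166]
181 ...........BBBBBBBBBBBBBBBBBBBBBBBBBBBBBBBBBBBBBBbbbbb........ [ 82 128 169]
184 ...........BBBBBBBBBBBBBBBBBBBBBBBBBBBBBBBBBBBBBBBbbbb........ [ 79 126 167]
187 ...........BBBBBBBBBBBBBBBBBBBBBBBBBBBBBBBBBBBBBBBBbbb........ [ 81 126 168]
190 ...........BBBBBBBBBBBBBBBBBBBBBBBBBBBBBBBBBBBBBBBBBBB........ [ 81 127 168]
193 ...........BBBBBBBBBBBBBBBBBBBBBBBBBBBBBBBBBBBBBBBBBBB........ [ 81 126 167]
196 ...........BBBBBBBBBBBBBBBBBBBBBBBBBBBBBBBBBBBBBBBBBBB........ [ 80 126 167]
199 ...........BBBBBBBBBBBBBBBBBBBBBBBBBBBBBBBBBBBBBBBBBBB........ [ 81 127 167]
```

Call:
send_rows([
  {"x": -0.4,"y": 0,"z": 0,"rx": 0,"ry": 0,"rz": 0,"jaw": 2.5},
  {"x": -0.03,"y": 0,"z": 0.7,"rx": 0,"ry": 0,"rz": 0,"jaw": 2.5},
  {"x": -0.03,"y": 0,"z": 0.7,"rx": 0,"ry": 0,"rz": 0,"jaw": 2.5},
  {"x": -0.03,"y": 0,"z": 0.6,"rx": 0,"ry": 0,"rz": 0,"jaw": 2.5},
  {"x": 0,"y": 0,"z": 0.3,"rx": 0,"ry": 0,"rz": 0,"jaw": 2.5},
])

```text
clock: 26.85
tool_pos: [0.4553, 0.2104, 0.1613]
eef_rot: [-0.424, 0.905, -0.011, -0.02]
contact_force: [-1.3, 0.1, -2.3]
opening: 0.37
finger_force: 50.0
```

```bash
python3 ft.py
```

```text
26.85 p [0.4553 0.2104 0.1613] x [-0.64  -0.767  0.046] y [-0.768  0.64  -0.004] z [-0.026 -0.037 -0.999] F [-1.3  0.1 -2.3] op 0.37 49.99830046668649 q [ 0.03  0.87 -0.99  1.96  0.94  0.93  0.97]
foot [0.4606 0.2169 0.0282] r 0.1129 ang 231.7433800906921 tilt 2.6087308944449097
```

Call:
send_rows([
  {"x": 0,"y": 0,"z": 0.3,"rx": 0,"ry": 0,"rz": 0,"jaw": 2.5},
  {"x": 0,"y": 0,"z": 0.3,"rx": 0,"ry": 0,"rz": 0,"jaw": 2.5},
  {"x": 0,"y": 0,"z": 0.2,"rx": 0,"ry": 0,"rz": 0,"jaw": 2.5},
  {"x": 0,"y": 0,"z": 0,"rx": 0,"ry": 0,"rz": 0,"jaw": 2.5},
  {"x": 0,"y": 0,"z": 0,"rx": 0,"ry": 0,"rz": 0,"jaw": 2.5},
])

```text
clock: 27.35
tool_pos: [0.4549, 0.2105, 0.1572]
eef_rot: [-0.424, 0.905, -0.012, -0.018]
contact_force: [-5.7, -7.4, 25.0]
opening: 0.369
finger_force: 50.0
```

```bash
python3 ft.py; python3 fr.py scF | awk '$1>178'; python3 wr.py wD | awk '/foot|plate/ || ($1>=120 && $1<=180)'
```

```text
27.35 p [0.4549 0.2105 0.1572] x [-0.64  -0.768  0.044] y [-0.768  0.64  -0.007] z [-0.023 -0.038 -0.999] F [-5.7 -7.4 25. ] op 0.369 50.00007136724889 q [ 0.02  0.87 -0.99  1.97  0.95  0.92  0.95]
foot [0.4602 0.2169 0.0242] r 0.1131 ang 231.5694481062152 tilt 2.5009226973888032
180 ....kkkkkBGGGGGGGG..kkkkkk....
182 .....kkkBBBBBBBB....kkkkkk....
184 .....kkBBBBBBBBBB...kkkkkk....
186 ......BBBBBBBBBB....kkkkkk....
188 .......BBBBBBBBB....kkkkk.....
190 .......B.GGGG.GB.....kkk......
204 .........BBBBBBBB.............
205 .........BBBBBBBB.............
206 .........BBBBBBBB.............
207 .........BBBBBBBBB............
208 ..........BBBBBBBB............
209 ..........BBBBBBBB............
210 ..........BBBBBBBB............
211 ..........BBBBBBBB............
212 ..........BBBBBBBB............
213 ..........BBBBBBBB............
214 ..........BBBBBBBBB...........
215 ...........BBBBBBBB...........
216 ...........BBBBBBBB...........
217 ...........BBBBBBBB...........
218 ...........BBBBBBBBB..........
219 ...........BBBBBBBBB..........
220 ...........BBBBBBBBB..........
221 ..........
[... 1867 characters left out ...]
.........GGGGGGGGGGGGGGGGGGGGGGGGG.BB................ [41 67 50]
157 .................GGGGGGGGGGGGGGGGGGGGGGGGGGGGBB............... [41 83 52]
160 ................GGGGGGGGGGGGGGGGGGGGGGGGGGGGGGBB.............. [ 63 141  83]
163 ...............BBBBBBBBBBBBBBBBBBBBBBBBBBBBBBBBBB............. [45 57 69]
166 ..............BBBBBBBBBBBBBBBBBBBBBBBBBBBBBBBBBB.B............ [40 54 68]
169 .............BBBBBBBBBBBBBBBBBBBBBBBBBBBBBBBBBBBBBBB.......... [43 59 74]
172 ...........Bbbbbbbbbbbbbbbbbbbbbbbbbbbbbbbbbbbbbbbbbbb........ [ 89 138 181]
175 ...........Bbbbbbbbbbbbbbbbbbbbbbbbbbbbbbbbbbbbbbbbbbb........ [ 85 133 176]
178 ...........BBBBBBBBBBBBBBBBBBBBBBBBBBBBBBBBBBBbbbbbbbb........ [ 77 121 162]
```

The case is down on the bay floor, with a gap of about 7 mm to the plate. I'll ease off the pressure and drag the bay the last 2–3° to centre while I hold the case.

Call:
send_rows([
  {"x": 0,"y": 0,"z": -0.25,"rx": 0,"ry": 0,"rz": 0,"jaw": 2.5},
  {"x": 0,"y": -0.25,"z": 0,"rx": 0,"ry": 0,"rz": -0.02,"jaw": 2.5},
  {"x": 0,"y": -0.25,"z": 0,"rx": 0,"ry": 0,"rz": -0.02,"jaw": 2.5},
  {"x": 0,"y": 0,"z": 0,"rx": 0,"ry": 0,"rz": 0,"jaw": 2.5},
  {"x": 0,"y": 0,"z": 0,"rx": 0,"ry": 0,"rz": 0,"jaw": 2.5},
])

```text
clock: 27.95
tool_pos: [0.4594, 0.2079, 0.1573]
eef_rot: [-0.443, 0.896, -0.01, -0.019]
contact_force: [-2.5, -1.7, 7.8]
opening: 0.37
finger_force: 50.0
```

```bash
python3 ft.py; python3 fr.py scG | awk '$1>220 || ($1>180&&$1<200)'; python3 wr.py wE | awk '($1>=120 && $1<=150)'
```

```text
27.95 p [0.4594 0.2079 0.1573] x [-0.608 -0.793  0.043] y [-0.794  0.608 -0.002] z [-0.025 -0.035 -0.999] F [-2.5 -1.7  7.8] op 0.37 50.00525523908436 q [ 0.03  0.88 -1.    1.96  0.95  0.93  1.01]
foot [0.4645 0.2145 0.0243] r 0.1124 ang 234.04438039508688 tilt 2.4728718430354975
182 .......kkkBBBBBBBB.B..kkkkk...
184 .......kkBBBBBBBBBB...kkkkk...
186 .......kBBBBBBBBBBB...kkkkk...
188 ........kBBBBBBBBB....kkkkk...
190 .........BB.GGGGGGB...kkkk....
221 .............BBBBBBBBB........
222 ..............BBBBBBBB........
223 ..............BBBBBBBB........
224 ...........GGGGGGGGGGGG.......
225 ...........GGGGGGGGGGGGG......
226 ...........GGGGGGGGGGGGG......
227 ...........GGGGGGGGGGGGG......
228 ...................GGGGG......
229 ..............................
230 ..............................
231 ..............................
121 .............................................................. [181 182 185]
124 .............................................................. [170 170 173]
127 .............................................................. [157 160 160]
130 ...................GGGGGGGGGGGGGGGGGGGGGGGGGG................. [ 75 149  87]
133 .............................................................. [173 182 175]
136 .............................................................. [194 197 196]
139 .......................B.......BBBB........................... [55 64 75]
142 ......................BBBBBBBBBBBBBBBBBB...................... [42 56 67]
145 ......................BBB..GGGGGGG.G...G.B.................... [45 64 68]
148 ....................GGGGGGGGGGGGGGGGGGGGGGB................... [42 68 48]
```

Call:
send_rows([
  {"x": 0,"y": 0,"z": 0,"rx": 0,"ry": 0,"rz": 0,"jaw": 2.5},
  {"x": 0,"y": 0,"z": 0,"rx": 0,"ry": 0,"rz": 0,"jaw": 4},
  {"x": 0,"y": 0,"z": 0,"rx": 0,"ry": 0,"rz": 0,"jaw": 5.5},
  {"x": 0,"y": 0,"z": 0,"rx": 0,"ry": 0,"rz": 0,"jaw": 6},
  {"x": 0,"y": 0,"z": 0,"rx": 0,"ry": 0,"rz": 0,"jaw": 6},
])

```text
clock: 28.55
tool_pos: [0.4595, 0.2071, 0.1565]
eef_rot: [-0.442, 0.897, -0.011, -0.02]
contact_force: [0.6, 0.5, 0.0]
opening: 0.674
finger_force: 0.0
```

Call:
send_rows([
  {"x": 0,"y": 0,"z": -1,"rx": 0,"ry": 0,"rz": 0,"jaw": 6},
  {"x": 0,"y": 0,"z": -3,"rx": 0,"ry": 0,"rz": 0,"jaw": 6},
  {"x": 0,"y": 0,"z": -4,"rx": 0,"ry": 0,"rz": 0,"jaw": 6},
  {"x": 0,"y": 0,"z": -4,"rx": 0,"ry": 0,"rz": 0,"jaw": 6},
  {"x": 0,"y": 0,"z": -3,"rx": 0,"ry": 0,"rz": 0,"jaw": 6},
])

```text
clock: 29.05
tool_pos: [0.463, 0.2137, 0.3097]
eef_rot: [-0.442, 0.897, -0.01, -0.018]
contact_force: [0.6, 0.1, 0.3]
opening: 0.679
finger_force: 0.0
```

```bash
python3 ft.py; python3 fr.py scH | awk '$1>218 || ($1>168&&$1<200)'
python3 - <<'E'
from h import *
t=snap('top','topH'); s=load('scH')
def lab(im,box):
    h=cv2.cvtColor(im['img'],cv2.COLOR_RGB2HSV).astype(int); m=((h[...,0]>50)&(h[...,0]<78)&(h[...,1]>110)).astype(np.uint8); u0,v0,u1,v1=box
    k,l,stt,c=cv2.connectedComponentsWithStats(m[v0:v1,u0:u1]); return [(np.round(c[i]+[u0,v0],1),stt[i][4]) for i in range(1,k) if stt[i][4]>5]
for q,a in lab(s,(225,140,270,240)): print('scene',q,a,onz(s,*q,.191),onz(s,*q,.033))
for q,a in lab(t,(160,160,300,270)): print('top',q,a,onz(t,*q,.191))
for n,col in (('y',(20,35)),):
    h=cv2.cvtColor(s['img'],cv2.COLOR_RGB2HSV).astype(int); m=((h[...,0]>col[0])&(h[...,0]<col[1])&(h[...,1]>120)).astype(np.uint8)
    k,l,stt,c=cv2.connectedComponentsWithStats(m[200:270,310:368]); print([(c[i]+[310,200],onz(s,*(c[i]+[310,200]),.173)) for i in range(1,k) if stt[i][4]>30])
E
```

```text
29.05 p [0.463  0.2137 0.3097] x [-0.608 -0.793  0.042] y [-0.794  0.608 -0.002] z [-0.024 -0.035 -0.999] F [0.6 0.1 0.3] op 0.679 0.0 q [ 0.12  0.69 -1.16  1.77  0.68  1.19  1.23]
foot [0.4681 0.2203 0.1767] r 0.1056 ang 233.77754889043484 tilt 2.3918301778542927
170 ...........BBBBBBBBBBBB.......
172 ............BBBBBBBBBB........
174 ............B.GGGGGGGB........
176 ............BGGGGGGGG.........
178 .............GGGGGGG..........
180 ...........BGGGGGGGG..........
182 ..........B.GGGGGGG...........
184 ..........BBBBBBBBB...........
186 .........BBBBBBBBBB...........
188 .........BBBBBBBBBB...........
190 .........BBBBBBBBB............
219 .............BBBBBBBBB........
220 .............BBBBBBBBB........
221 .............BBBBBBBBB........
222 ..............BBBBBBBB........
223 ..............BBBBBBBB........
224 ...........G.GGGGGGGGGG.......
225 ...........GGGGGGGGGGGGG......
226 ...........GGGGGGGGGGGGG......
227 ...........GGGGGGGGGGGGG......
228 ..................GGGGGG......
229 ..............................
230 ..............................
231 ..............................
scene [252.3 154.4] 7 [0.52752836 0.31790222 0.191     ] [0.62223191 0.52141628 0.033     ]
scene [250.  177.8] 68 [0.45960187 0.20858751 0.191     ] [0.54251036 0.39311967 0.033     ]
scene [248.3 197.7] 78 [0.40879894 0.12535563 0.191     ] [0.48288579 0.29543503 0.033     ]
scene [251. 226.] 47 [0.35673362 0.01220055 0.191     ] [0.4217796  0.16263118 0.033     ]
top [245.3 214.4] 104 [0.46063746 0.20667566 0.191     ]
top [255.5 233.1] 45 [0.41446301 0.15129663 0.191     ]
top [257.8 249.4] 12 [0.36935904 0.12342986 0.191     ]
[(array([332.38961039, 209.98701299]), array([ 0.59899745, -0.0490117 ,  0.173     ]))]
```

```bash
python3 -c "
from plant import *
print(finish_job())"
```

```text
the job is handed in; nothing more can be done
None
```

The job is handed in at about 29 s of the 70 s; no verdict was returned. By my last images the green case stands upright, fully down and let go in the green bay, with the bay about half a degree off the opening's centre. The yellow case hadn't moved. I didn't re-measure the white case, jar, mug or can at the end.

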